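# Turn a mould of raw sugar over onto its board

## Robot

A 7-joint arm with a two-finger parallel gripper is mounted at the origin on the work surface. World frame = base frame: x ahead of the robot, y to its left, z up, the work surface at z = 0. Lengths are in mm, angles in degrees, forces in N, time in s.
With the tool pointing down it reaches from about 375 to 925 mm from the base axis. Payload 3.1 kg.
Tool frame: the origin (TCP) lies on the centre line of the jaws, within the pads' length; the fingertips stand bot.tcp_to_tips ahead of it and the grasp point (between the pads) lies 8 mm behind it (bot.tcp_to_tips is the distance from the TCP to the fingertips, in mm); z points along the fingers, y is the direction in which the jaws open and shut (so a half turn about z gives the same grasp; the last joint's range is limited). The gripper opens to 85 mm and grips with 20 to 120 N. Pads are 22 mm wide; open, the fingers measure 114 mm over their backs; the gripper's body (76 mm by 85 mm) begins 54 mm behind the grasp point. The pads swing forward as they close: fully open they stand 13 mm farther back than shut.
Start: joints at [-5.604, 21.939, 2.515, 91.553, -1.026, 66.532, -2.859], TCP at [650.002, 0.022, 242.269] pointing down, gripper open.
Joint ranges: [-149.38, 149.38], [-23.57, 123.04], [-84.95, 90], [0, 143.3], [-89.99, 269.99], [3.08, 112.72], [-163.45, 163.45]. Speed limits (degrees/s): [159.86, 159.86, 180, 180, 180, 180, 180].

## Interface

Orientations are given as [roll, pitch, yaw] about the fixed x, y, z axes, in that order (R = Rz(yaw) Ry(pitch) Rx(roll)).
In Python, from bench import bot gives the robot as it stands.
- The arm moves only by the tool arm_command, never from a script. Its arguments are lists of equal length, an entry for each row: "delta_pos": the shift along the tool's x, y, z in m, a list of three; "twist": the turn, a rotation vector about the tool's x, y, z in rad, a list of three; "grip": the finger opening in m, from 0 to 0.0854. A call has 1 to 5 rows; each row is the pose to reach, as a shift and turn from the pose commanded when the call began, along the tool's axes at that moment; what a row does not reach only later rows make up. A row lasts 1/12 s, in which the tool goes at most 41.7 mm and 7.16 degrees, less where a joint would pass 70% of its speed; a pose out of reach is approached as far as the arm can. A call with a gripper value outside its range is refused whole. The fingers move at their own pace and stop on an object; "grip_force" is the grip in N (left out, the last holds). Time passes only in rows, so rows that repeat a pose let the fingers close. It gives the time, the measured TCP pose, the force and the opening at its end, in the units of the state.
- bot.get_obs(): the state, without advancing time (a new reading comes with each control period).
- bot.snapshot(name): name is "scene" or "side" or "wrist"; returns a dict with "frame" (384x512x3 uint8, blue, green, red), "range_z" (384x512 float32, mm along the optical axis (not along the pixel's ray), 0 where there is no reading), "fx", "fy", "cx", "cy" (pixels), "R" (3x3) and "t" (3): a world point X has camera coordinates R X + t. Camera axes: x right, y down, z forward; pixel columns grow to the right and rows downward; lengths in mm; the calibration is good to about 2 mm. A picture is of the moment at which its call begins.
- bot.job_done(): hands the job in, once; it reports no verdict.
Trained networks look in a picture, given as the dict that the camera call returned (one of the last four; its "shot" number tells which), for a name from the list of things; names that differ only in an ending like _2 or _b are one class to them, and where a whole thing is asked for, a point or a joint stands for the part that bears it (a point fixed in the world has none). Each returns a list of dicts, best first, with "score" (0 to 1); they miss things now and then, are a little off and sometimes report something else, mostly with a low value. They report only what shows in the picture. A call takes as long as a camera call. They do not tell look-alikes from the thing itself.
- bot.search_frame(picture, name): "pixel" ([column, row] in pixels, amid what is visible of it).
- bot.masks_of(picture, name): "mask" (384x512 bool, what is visible of it) and "pixel" ([column, row] in pixels, amid what is visible of it).
The state is a dict: "t": time; "joint_pos": joint angles; "qvel": joint speeds; "effort": joint torques, N m; "eef_pos": TCP position; "tcp_rot": TCP orientation; "contact_force": force on the tool from outside, world axes, zero at the start; "torque": the same for the moment, N m; "finger_gap": finger opening in mm.
Only numpy, scipy, OpenCV 4.12 (cv2) and the standard library are available. Lean on these libraries where they do the work, as an engineer would, in place of code of your own. Each camera call takes 0.05 s, during which the arm holds its last target.

## Task

The wooden board lies upside down over the mouth of the filled metal mould, its raised bed in the mouth. Turn the two over together, keeping them closed on each other so that the sugar block stays inside, and leave the board flat on the counter with the mould upside down on it, seated over the bed. Roll it over and lay it down under control, do not let it topple or drop, and leave everything else on the counter where it is.

Things in the scene. Friction and masses are not known exactly. Their poses are not given: they have to be found in the camera images.
- mould_mid (a point): The filled metal loaf mould, bare aluminium, at half its height on its centre line. Walls outside 154 x 98 mm at the mouth, 150 x 94 mm at the foot, 3 mm thick, 40 mm high; y axis along its length, x across, z from foot to mouth (up at the start, down when the work is done). About 180 g. One end roughly faces the robot.
- mould: The same mould; this point is the centre of the underside of its foot, 20 mm from mould_mid; same axes.
- mould_mouth (a point): Centre of the mould's mouth, in the plane of its edge, 40 mm from the foot; same axes. Round the mouth runs a flat rim flange 3 mm thick, 174 x 118 mm over all, 10 mm out from the walls: at the start a ledge, its lower face 37 mm above the counter, that a fingertip can catch from below to tip the mould.
- board_mid (a point): The wooden turning-out board, upside down on the mould like a lid, half-way through its 20 mm height. A plate 172 mm (y axis, along the mould) x 116 mm (x) x 14 mm with a raised bed 143 x 87 x 6 mm on its upper face, which now hangs in the mould's mouth with 2.5 mm of play all round. z axis out of the flat back (up at the start, down when done). About 220 g.
- board_seat (a point): Centre of the board in the plane where the mould's flange bears on the plate round the bed, 14 mm from the flat back; axes as board_mid.
- board_back (a point): Centre of the flat back (underside) of the board; axes as board_mid. Mould and board together are 54 mm high. Rolled about 72 degrees onto a long side, the pair stands by itself on the edge of the mould's foot and the flange, some 120 mm high; the two are not fastened, only held by the bed in the mouth and by weight.
- block_mid (a point): Centre of the hard brown sugar block, 136 x 84 x 27 mm, 310 to 530 g, loose in the mould with 2 to 4 mm of play at the sides and 4 mm under the board; unseen while the pair is closed. Its z axis points up at the start.
- spare_board: Another board of the same kind, bed up, lying to the right with nothing on it; origin under its back. Not to be disturbed.
- spare_mould: Another mould of the same kind, empty and uncovered, standing to the left; origin under its foot. Not to be disturbed.
- pack_a: Paper-wrapped sugar brick 145 x 80 x 50 mm on the far part of the counter; origin under its centre. Not to be disturbed.
- pack_b: Another paper-wrapped sugar brick, 145 x 80 x 50 mm, on the far right of the counter; origin under its centre. Not to be disturbed.
- paste_jar: Jar of fruit paste with a white lid, 96 mm across and 105 mm high, on the far part of the counter; origin under its centre. Not to be disturbed.
- spatula: Spatula with a dark wooden handle and a steel blade, 260 mm long, lying on the far left of the counter. Not to be disturbed.
There are look-alikes about, which are no part of the job. What is shaped like the part that bears board_mid but black is not meant.

How it is judged:
By the outcome, as a careful person would: the job done as asked, in the order asked, and still so for the second after the job is handed in, with the robot touching nothing.
It also fails if it takes over 56 s, if anything falls off the work surface, if the arm or the gripper's body presses on something with over 40 N, if the wrist force passes 120 N, or if a joint passes its speed limit or range.

## Working session

There is one attempt and no reset: what is moved stays moved. The work goes in short steps, Python scripts to look and compute and a tool call to move; the robot and the scene stay as the last step left them, time stands still between calls to the robot, and variables do not carry over. Pictures are saved under pics/ and viewed, and the job is handed in when it is done.

Besides the shell and the picture viewer there is one more tool, called after "Call:" as name(argument=value, ...), one argument or row to a line, values as JSON. arm_command: Moves the arm, as the interface text tells. Its arguments: {"type":"object","properties":{"delta_pos":{"type":"array"},"twist":{"type":"array"},"grip":{"type":"array"},"grip_force":{"type":"number"}},"required":["delta_pos","twist","grip"]}

```bash
ls; mkdir -p pics
cat > h.py <<'E'
import numpy as np, cv2
from bench import bot
from scipy.spatial.transform import Rotation as Ro
def pts(s,mask=None):
    z=s["range_z"]; v,u=np.nonzero((z>0)&(mask if mask is not None else True))
    d=z[v,u]; c=np.stack([(u-s["cx"])/s["fx"]*d,(v-s["cy"])/s["fy"]*d,d],1)
    return (c-np.array(s["t"]))@np.array(s["R"]), np.stack([u,v],1)
def proj(s,X):
    c=np.asarray(X)@np.array(s["R"]).T+np.array(s["t"]); return np.stack([c[:,0]/c[:,2]*s["fx"]+s["cx"],c[:,1]/c[:,2]*s["fy"]+s["cy"]],1)
E
python3 - <<'E'
from h import *
o=bot.get_obs(); print(o, bot.tcp_to_tips)
for n in ["scene","side","wrist"]:
    s=bot.snapshot(n); cv2.imwrite(f"pics/a_{n}.png",s["frame"])
    print(n,s["fx"],np.round(s["R"],3).tolist(),np.round(s["t"]))
    for k in ["board_mid","mould_mid","spare_board","spare_mould"]:
        for r in bot.masks_of(s,k)[:4]:
            P,_=pts(s,r["mask"]); print(k,round(r["score"],2),r["pixel"],np.round(np.median(P,0)) if len(P) else None)
E
```

```text
pics
{'t': 0.0, 'joint_pos': array([-5.60302724, 21.99147859,  2.5104942 , 91.6504198 , -1.02411614,
       66.53182537, -2.85955781]), 'qvel': array([ 0.06576133,  0.00881531, -0.11369108,  0.00487205, -0.00894435,
        0.04171752, -0.09012261]), 'effort': array([-8.41360106e-04, -4.33466363e+01,  1.02427706e+00, -2.49513745e+01,
        1.06121189e-02,  1.12996699e-02, -5.17373280e-06]), 'eef_pos': array([ 6.49073498e+02, -7.32944889e-03,  2.40881362e+02]), 'tcp_rot': array([-1.79849009e+02,  9.07206614e-03,  9.00050820e+01]), 'contact_force': array([-0.20341687, -0.61789982,  0.37038166]), 'torque': array([-0.00235026, -0.00916614,  0.03910157]), 'finger_gap': 85.22817801258782} 11.0
scene 403.97007111352326 [[-0.286, 0.958, 0.002], [0.688, 0.207, -0.695], [-0.667, -0.197, -0.719]] [ 163. -335. 1418.]
board_mid 0.75 [337.2, 163.2] [345. 178.  18.]
board_mid 0.61 [262.1, 191.3] [544.  15.  52.]
mould_mid 0.68 [257.6, 220.9] [607.  28.  13.]
spare_board 0.82 [155.5, 147.3] [ 431. -349.   16.]
spare_mould 0.78 [415.4, 202.3] [418. 393.  14.]
side 412.57092745410273 [[-0.892, -0.451, -0.004], [-0.28, 0.561, -0.779], [0.353, -0.694, -0.627]] [487. 206. 861.]
board_mid 0.98 [318.4, 288.5] [323. 186.  21.]
board_mid 0.91 [261.0, 197.4] [526.  23.  55.]
mould_mid 0.87 [259.2, 217.0] [517.  59.  17.]
spare_mould 0.38 [261.9, 197.1] [525.  22.  55.]
wrist 336.5925168892715 [[1.0, -0.001, -0.001], [-0.001, -0.95, 0.312], [-0.001, -0.312, -0.95]] [-650.  -41.  382.]
board_mid 0.8 [127.2, 148.0] [533.  16.  56.]
board_mid 0.57 [6.6, 21.6] [417. 134.  20.]
board_mid 0.21 [318.8, 356.7] [ 735. -257.   30.]
mould_mid 0.77 [204.6, 76.8] [605.  83.  42.]
```

View pics/a_scene.png

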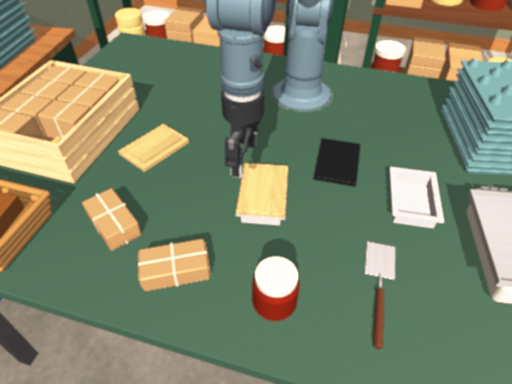

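View pics/a_side.png

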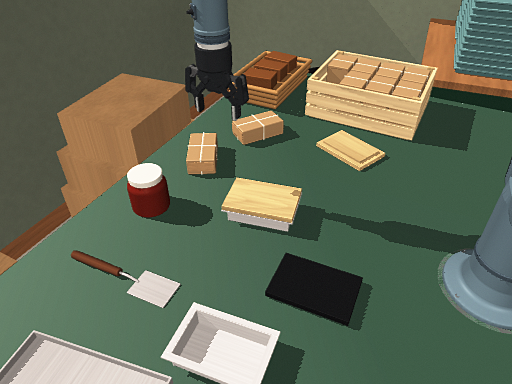

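View pics/a_wrist.png

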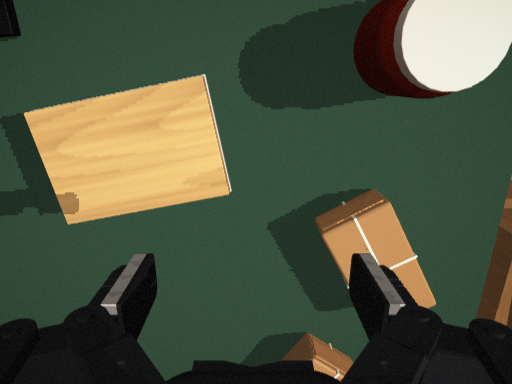

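Candidates for the board: wooden board on the mould at scene px (262,191), black look-alike at (337,163), spare board (bed up) at (155,147). The mould under it is at (258,221), the spare mould at (415,202). I choose the wooden board at (262,191), and will check it with a crop and measure its pose.

Run:
```python
from h import *
for n in ["wrist","side","scene"]:
    s=bot.snapshot(n)
    P,uv=pts(s)
    if n=="scene":
        cv2.imwrite("pics/b_crop.png",cv2.resize(s["frame"][140:250,200:320],None,fx=5,fy=5,interpolation=cv2.INTER_CUBIC))
    m=(P[:,2]>48)&(P[:,2]<61)&(P[:,0]>420)&(P[:,0]<650)&(P[:,1]>-80)&(P[:,1]<110)
    Q=P[m]; r=cv2.minAreaRect(Q[:,:2].astype(np.float32)); print(n,len(Q),r,np.median(Q[:,2]))
    print(np.round(cv2.boxPoints(r)).tolist())
    # obstacles: list clusters of z>8 outside
    if n!="wrist":
        m=(P[:,2]>5)&(P[:,2]<150)&(P[:,0]>200)&(P[:,0]<950)&(abs(P[:,1])<500)
        g=np.zeros((75,100),np.uint8)
        ix=((P[m,0]-200)//10).astype(int); iy=((P[m,1]+500)//10).astype(int)
        g[ix.clip(0,74),iy.clip(0,99)]=1
        k,l,st,c=cv2.connectedComponentsWithStats(g)
        for i in range(1,k):
            if st[i,4]>15: print("  x",st[i,1]*10+200,(st[i,1]+st[i,3])*10+200,"y",st[i,0]*10-500,(st[i,0]+st[i,2])*10-500)
```

```text
wrist 20935 ((530.970947265625, 10.511238098144531), (172.45431518554688, 116.27134704589844), 11.074708938598633) 55.580020139230086
[[435.0, 51.0], [458.0, -63.0], [627.0, -30.0], [604.0, 84.0]]
side 2315 ((529.9025268554688, 11.568450927734375), (172.27667236328125, 121.4648208618164), 11.357487678527832) 54.96002501745138
[[433.0, 54.0], [457.0, -65.0], [626.0, -31.0], [602.0, 88.0]]
  x 240 420 y 110 240
  x 260 630 y -500 -480
  x 310 520 y -450 -260
  x 330 520 y 310 460
  x 430 630 y -70 100
  x 580 850 y 280 360
  x 630 790 y -400 -230
  x 710 850 y -500 -460
  x 710 860 y -210 -30
  x 740 840 y 70 170
scene 2267 ((531.8950805664062, 12.478813171386719), (175.1979217529297, 116.27781677246094), 10.902536392211914) 52.1412943062951
[[435.0, 53.0], [457.0, -61.0], [629.0, -28.0], [607.0, 86.0]]
  x 250 630 y -500 -480
  x 240 430 y 110 240
  x 310 530 y -450 -260
  x 330 520 y 320 460
  x 430 630 y -60 90
  x 640 790 y -410 -240
  x 670 850 y 310 350
  x 710 920 y -500 -460
  x 720 870 y -200 -30
  x 750 850 y 60 170
```

View pics/b_crop.png

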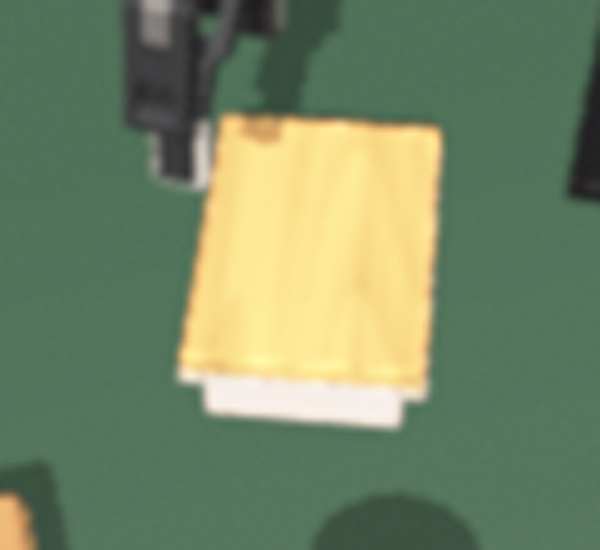

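The crop shows the wooden board (back up) with the bright mould flange and wall under it, centred near scene px (262,191). That is the pair, at centre (531, 11.5), yaw 11°. My plan is to hook and clamp flange and plate from the left long side with an inclined tool, roll right about the long edge, then lay it down from the right.

```bash
cat > plan.py <<'E'
from h import *
import json,os
C=np.array([531.,11.5]); YAW=np.radians(11.1)
u=np.array([np.cos(YAW),np.sin(YAW),0]); n=np.array([-np.sin(YAW),np.cos(YAW),0]); zz=np.array([0,0,1.])
def Rt(tau):
    t=np.radians(tau); z=-n*np.cos(t)-zz*np.sin(t); return np.stack([u,np.cross(z,u),z],1)
def W(a,z,l=0): return np.array([C[0],C[1],0])+n*a+zz*z+u*l
F="cmd.json"
def getcmd():
    d=json.load(open(F)); return np.array(d["p"]),np.array(d["R"])
def setcmd(p,R): json.dump(dict(p=list(map(float,p)),R=np.asarray(R).tolist()),open(F,"w"))
def apply(dp,tw):   # register what I actually sent (last row)
    p,R=getcmd(); setcmd(p+R@(np.array(dp)*1000),R@Ro.from_rotvec(tw).as_matrix())
def rows(targets):
    """targets: list of (p,R); prints rows relative to commanded pose, registers last (rounded)"""
    p,R=getcmd(); D=[];T=[]
    for q,S in targets:
        D.append(np.round(R.T@(q-p)/1000,4).tolist()); T.append(np.round(Ro.from_matrix(R.T@S).as_rotvec(),3).tolist())
    print("dp",D);print("tw",T); apply(D[-1],T[-1])
def interp(q,S,k,tot=None):
    p,R=getcmd(); rv=Ro.from_matrix(R.T@S).as_rotvec()
    return [(p+(q-p)*i/k,R@Ro.from_rotvec(rv*i/k).as_matrix()) for i in range(1,k+1)]
def st():
    o=bot.get_obs(); p=o["eef_pos"]; print("t",round(o["t"],2),"p",np.round(p,1),"rpy",np.round(o["tcp_rot"],1),"q",np.round(o["joint_pos"],1),"F",np.round(o["contact_force"],1),"gap",round(o["finger_gap"],1))
    if os.path.exists(F): 
        c,R=getcmd(); Rm=Ro.from_euler("xyz",o["tcp_rot"],degrees=True).as_matrix()
        print("err p",np.round(p-c,1),"rot",np.round(np.degrees(Ro.from_matrix(R.T@Rm).magnitude()),1), "a,z,l",np.round([(p-W(0,0))@n,p[2],(p-W(0,0))@u],1))
E
python3 - <<'E'
from plan import *
setcmd([650.002,.022,242.269],Ro.from_euler("xyz",[180,0,90],degrees=True).as_matrix())
p,R=getcmd()
tgt=(W(130,240),Rt(90))
pp=interp(*tgt,12)
rows(pp[:5]); rows(pp[5:10]); rows(pp[10:])
E
```

```text
dp [[0.0116, -0.012, 0.0002], [0.0232, -0.024, 0.0004], [0.0348, -0.036, 0.0006], [0.0463, -0.048, 0.0008], [0.0579, -0.06, 0.0009]]
tw [[0.0, -0.0, 0.115], [0.0, -0.0, 0.23], [0.0, -0.0, 0.344], [0.0, -0.0, 0.459], [0.0, -0.0, 0.574]]
dp [[0.0032, -0.0164, 0.0002], [0.0064, -0.0328, 0.0004], [0.0097, -0.0491, 0.0006], [0.0129, -0.0655, 0.0008], [0.0161, -0.0819, 0.001]]
tw [[0.0, -0.0, 0.115], [0.0, -0.0, 0.229], [0.0, -0.0, 0.344], [0.0, -0.0, 0.459], [0.0, -0.0, 0.574]]
dp [[-0.0062, -0.0155, 0.0002], [-0.0124, -0.031, 0.0004]]
tw [[-0.0, -0.0, 0.114], [-0.0, -0.0, 0.229]]
```

Call:
arm_command(
  delta_pos=[
    [0.0116, -0.012, 0.0002],
    [0.0232, -0.024, 0.0004],
    [0.0348, -0.036, 0.0006],
    [0.0463, -0.048, 0.0008],
    [0.0579, -0.06, 0.0009],
  ],
  twist=[
    [0, 0, 0.115],
    [0, 0, 0.23],
    [0, 0, 0.344],
    [0, 0, 0.459],
    [0, 0, 0.574],
  ],
  grip=[0.05, 0.05, 0.05, 0.05, 0.05],
)

```text
t: 1.32
eef_pos: [589.4, 58.4, 241.4]
tcp_rot: [180.0, -0.0, 56.8]
contact_force: [0.7, -0.1, -0.3]
finger_gap: 49.8
```

Call:
arm_command(
  delta_pos=[
    [0.0032, -0.0164, 0.0002],
    [0.0064, -0.0328, 0.0004],
    [0.0097, -0.0491, 0.0006],
    [0.0129, -0.0655, 0.0008],
    [0.0161, -0.0819, 0.001],
  ],
  twist=[
    [0, 0, 0.115],
    [0, 0, 0.229],
    [0, 0, 0.344],
    [0, 0, 0.459],
    [0, 0, 0.574],
  ],
  grip=[0.05, 0.05, 0.05, 0.05, 0.05],
)

```text
t: 1.73
eef_pos: [529.4, 116.5, 240.5]
tcp_rot: [-180.0, -0.0, 23.9]
contact_force: [0.1, 0.1, -0.3]
finger_gap: 50.0
```

Call:
arm_command(
  delta_pos=[
    [-0.0062, -0.0155, 0.0002],
    [-0.0124, -0.031, 0.0004],
  ],
  twist=[
    [0, 0, 0.114],
    [0, 0, 0.229],
  ],
  grip=[0.05, 0.05],
)

```text
t: 1.9
eef_pos: [505.4, 139.6, 240.1]
tcp_rot: [-180.0, -0.0, 10.8]
contact_force: [0.6, -0.6, 0.3]
finger_gap: 50.2
```

Run:
```python
from plan import *
st()
pp=interp(W(170,170),Rt(25),10)
rows(pp[:5]); rows(pp[5:])
```

```text
t 1.9 p [505.4 139.6 240.1] rpy [-180.    -0.    10.8] q [-26.3   8.4   6.9 109.2  -1.1  62.4 -98.2] F [ 0.6 -0.6  0.3] gap 50.2
err p [-0.6  0.5  0.2] rot 0.3 a,z,l [130.7 240.1  -0.5]
dp [[0.0, -0.004, 0.007], [0.0, -0.008, 0.014], [0.0, -0.012, 0.021], [0.0, -0.016, 0.028], [0.0, -0.02, 0.035]]
tw [[-0.113, -0.0, 0.0], [-0.227, -0.0, 0.0], [-0.34, -0.0, 0.0], [-0.454, -0.0, 0.0], [-0.567, -0.0, 0.0]]
dp [[0.0, -0.0071, 0.0038], [0.0, -0.0142, 0.0075], [0.0, -0.0214, 0.0113], [0.0, -0.0285, 0.015], [0.0, -0.0356, 0.0188]]
tw [[-0.114, -0.0, 0.0], [-0.227, -0.0, 0.0], [-0.341, -0.0, 0.0], [-0.454, -0.0, 0.0], [-0.567, -0.0, 0.0]]
```

Call:
arm_command(
  delta_pos=[
    [0, -0.004, 0.007],
    [0, -0.008, 0.014],
    [0, -0.012, 0.021],
    [0, -0.016, 0.028],
    [0, -0.02, 0.035],
  ],
  twist=[
    [-0.113, 0, 0],
    [-0.227, 0, 0],
    [-0.34, 0, 0],
    [-0.454, 0, 0],
    [-0.567, 0, 0],
  ],
  grip=[0.05, 0.05, 0.05, 0.05, 0.05],
)

```text
t: 2.32
eef_pos: [502.8, 160.0, 206.1]
tcp_rot: [147.3, -0.2, 11.2]
contact_force: [0.5, 0.5, -0.8]
finger_gap: 49.8
```

```bash
python3 -c "
from plan import *
st()"
```

```text
t 2.32 p [502.8 160.  206.1] rpy [147.3  -0.2  11.2] q [ -42.8   18.8    4.6  107.2   28.8   72.4 -130.5] F [ 0.5  0.5 -0.8] gap 49.8
err p [  4.6 -18.3  36.1] rot 32.3 a,z,l [151.1 206.1   0.9]
```

Run:
```python
from plan import *
p,R=getcmd()
# undo the unsent second half
dp,tw=[0.0, -0.0356, 0.0188],[-0.567,0,0]
Rp=R@Ro.from_rotvec(tw).as_matrix().T; setcmd(p-Rp@(np.array(dp)*1000),Rp)
st()
pp=interp(W(130,110),Rt(33),5)
rows(pp)
```

```text
t 2.32 p [502.8 160.  206.1] rpy [147.3  -0.2  11.2] q [ -42.8   18.8    4.6  107.2   28.8   72.4 -130.5] F [ 0.5  0.5 -0.8] gap 49.8
err p [0.7 1.3 1.2] rot 0.3 a,z,l [151.1 206.1   0.9]
dp [[0.0, -0.0068, 0.0182], [0.0, -0.0136, 0.0363], [0.0, -0.0205, 0.0545], [0.0, -0.0273, 0.0727], [0.0, -0.0341, 0.0909]]
tw [[-0.086, -0.0, 0.0], [-0.171, -0.0, 0.0], [-0.257, -0.0, 0.0], [-0.342, -0.0, 0.0], [-0.428, -0.0, 0.0]]
```

Call:
arm_command(
  delta_pos=[
    [0, -0.0068, 0.0182],
    [0, -0.0136, 0.0363],
    [0, -0.0205, 0.0545],
    [0, -0.0273, 0.0727],
    [0, -0.0341, 0.0909],
  ],
  twist=[
    [-0.086, 0, 0],
    [-0.171, 0, 0],
    [-0.257, 0, 0],
    [-0.342, 0, 0],
    [-0.428, 0, 0],
  ],
  grip=[0.05, 0.05, 0.05, 0.05, 0.05],
)

```text
t: 2.73
eef_pos: [506.5, 140.2, 109.5]
tcp_rot: [122.9, -0.1, 11.2]
contact_force: [-0.6, 0.7, 0.0]
finger_gap: 50.0
```

```bash
python3 -c "
from plan import *
st()
for n in ['side','wrist','scene']:
    s=bot.snapshot(n); cv2.imwrite('pics/c_%s.png'%n,s['frame'])
"
```

```text
t 2.73 p [506.5 140.2 109.5] rpy [ 1.229e+02 -1.000e-01  1.120e+01] q [ -51.2   38.3    7.6  106.    41.6   77.9 -147.7] F [-0.6  0.7  0. ] gap 50.0
err p [ 0.5  1.2 -0.5] rot 0.2 a,z,l [131.  109.5   0.7]
```

View pics/c_side.png

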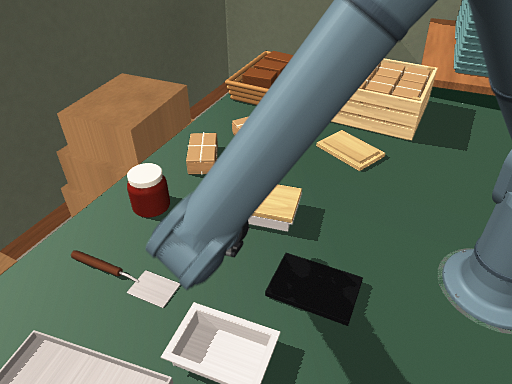

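View pics/c_wrist.png

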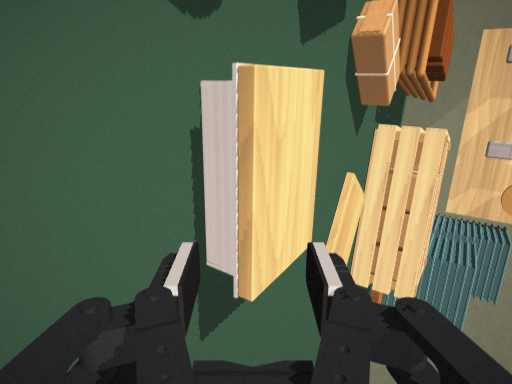

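View pics/c_scene.png

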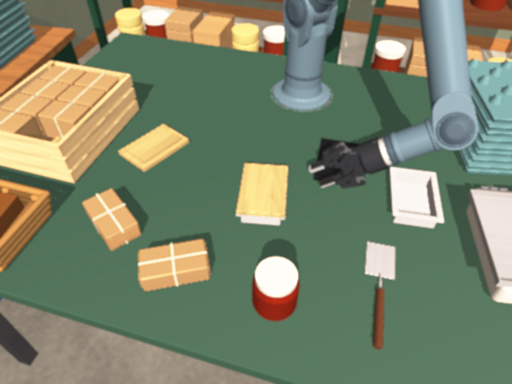

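The side and wrist views show the jaw coming from the left (wrist px ~(250,270)), straddling the board and flange edge, with the mould wall visible at (220,170) and nothing else near. Approaching along the tool axis.

Run:
```python
from plan import *
rows(interp(W(131,102),Rt(30),2)+[(W(105,87),Rt(30)),(W(80,72),Rt(30)),(W(66,64),Rt(30))])
rows(interp(W(49,54),Rt(30),4))
```

```text
dp [[0.0, -0.0036, 0.0017], [0.0, -0.0073, 0.0035], [0.0, -0.0057, 0.0335], [0.0, -0.0046, 0.0626], [0.0, -0.0037, 0.0787]]
tw [[-0.026, -0.0, 0.0], [-0.052, -0.0, 0.0], [-0.052, -0.0, 0.0], [-0.052, -0.0, 0.0], [-0.052, -0.0, 0.0]]
dp [[0.0, -0.0, 0.0049], [0.0, -0.0001, 0.0099], [0.0, -0.0001, 0.0148], [0.0, -0.0002, 0.0197]]
tw [[-0.0, -0.0, 0.0], [-0.0, -0.0, 0.0], [-0.0, -0.0, 0.0], [-0.0, -0.0, 0.0]]
```

Call:
arm_command(
  delta_pos=[
    [0, -0.0036, 0.0017],
    [0, -0.0073, 0.0035],
    [0, -0.0057, 0.0335],
    [0, -0.0046, 0.0626],
    [0, -0.0037, 0.0787],
  ],
  twist=[
    [-0.026, 0, 0],
    [-0.052, 0, 0],
    [-0.052, 0, 0],
    [-0.052, 0, 0],
    [-0.052, 0, 0],
  ],
  grip=[0.05, 0.05, 0.05, 0.05, 0.05],
)

```text
t: 3.3
eef_pos: [519.3, 73.9, 65.7]
tcp_rot: [120.0, -0.2, 10.9]
contact_force: [0.6, -1.0, -0.3]
finger_gap: 49.8
```

```bash
python3 -c "
from plan import *
p,R=getcmd(); c=(p,R); setcmd(p-R@np.array([0,-.2,19.7]),R)
st()
setcmd(*c)
s=bot.snapshot('wrist'); cv2.imwrite('pics/d_wrist.png',s['frame'])
"
```

```text
t 3.3 p [519.3  73.9  65.7] rpy [120.   -0.2  10.9] q [ -48.5   42.7   10.2  109.2   46.    72.  -150.9] F [ 0.6 -1.  -0.3] gap 49.8
err p [ 1.  -2.4  1.7] rot 0.3 a,z,l [63.5 65.7  0.5]
```

View pics/d_wrist.png

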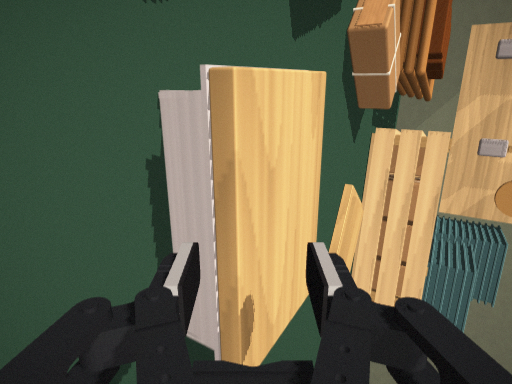

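Call:
arm_command(
  delta_pos=[
    [0, 0, 0.0049],
    [0, -0.0001, 0.0099],
    [0, -0.0001, 0.0148],
    [0, -0.0002, 0.0197],
    [0, -0.0002, 0.0197],
  ],
  twist=[
    [0, 0, 0],
    [0, 0, 0],
    [0, 0, 0],
    [0, 0, 0],
    [0, 0, 0],
  ],
  grip=[0.05, 0.05, 0.05, 0.05, 0.05],
)

```text
t: 3.77
eef_pos: [521.7, 59.4, 54.2]
tcp_rot: [120.0, -0.0, 11.1]
contact_force: [0.7, 0.3, -0.1]
finger_gap: 49.9
```

```bash
python3 -c "
from plan import *
st()
s=bot.snapshot('wrist'); cv2.imwrite('pics/e_wrist.png',s['frame'])
s=bot.snapshot('scene'); cv2.imwrite('pics/e_scene.png',cv2.resize(s['frame'][130:250,190:400],None,fx=3.5,fy=3.5,interpolation=cv2.INTER_CUBIC))
"
```

```text
t 3.77 p [521.7  59.4  54.2] rpy [120.   -0.   11.1] q [ -47.7   43.7   10.6  109.9   47.    70.2 -151.4] F [ 0.7  0.3 -0.1] gap 49.9
err p [ 0.1 -0.2  0.2] rot 0.0 a,z,l [48.8 54.2  0.1]
```

View pics/e_wrist.png

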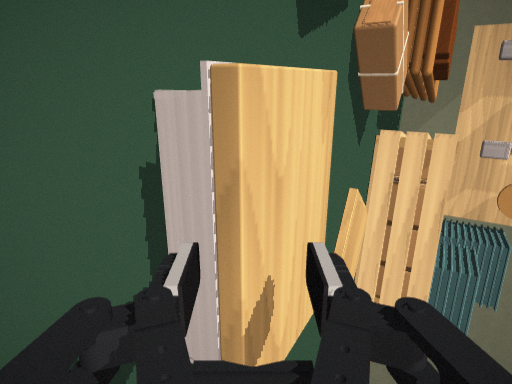

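View pics/e_scene.png

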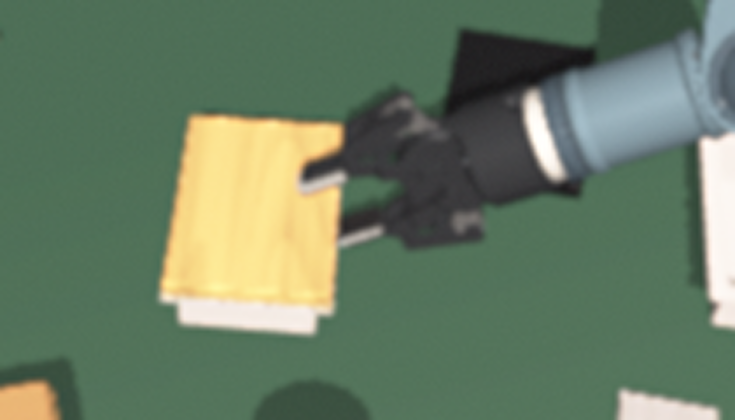

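```bash
cat >> plan.py <<'E'
def E(phi,a=59,c=37):
    f=np.radians(phi); x,z=a+47,c; return np.array([x*np.cos(f)-z*np.sin(f)-47, z*np.cos(f)+x*np.sin(f)])
def TC(phi,tau,w,back):
    t=np.radians(tau); zt=np.array([-np.cos(t),-np.sin(t)]); yt=np.array([-np.sin(t),np.cos(t)])
    p=E(phi)+w/2*yt-back*zt; return (W(*p),Rt(tau))
E
python3 - <<'E'
from plan import *
rows([TC(f,30,34,2) for f in (-2,-1,0,1.5,3)])
E
```

```text
dp [[0.0, -0.0065, -0.0013], [0.0, -0.0046, -0.0018], [0.0, -0.0027, -0.0021], [0.0, 0.0002, -0.0027], [0.0, 0.0031, -0.0031]]
tw [[-0.0, -0.0, 0.0], [-0.0, -0.0, 0.0], [-0.0, -0.0, 0.0], [-0.0, -0.0, 0.0], [-0.0, -0.0, 0.0]]
```

Call:
arm_command(
  delta_pos=[
    [0, -0.0065, -0.0013],
    [0, -0.0046, -0.0018],
    [0, -0.0027, -0.0021],
    [0, 0.0002, -0.0027],
    [0, 0.0031, -0.0031],
  ],
  twist=[
    [0, 0, 0],
    [0, 0, 0],
    [0, 0, 0],
    [0, 0, 0],
    [0, 0, 0],
  ],
  grip=[0.034, 0.034, 0.034, 0.034, 0.034],
  grip_force=30,
)

```text
t: 4.28
eef_pos: [521.2, 61.6, 57.6]
tcp_rot: [120.2, 0.0, 11.2]
contact_force: [-0.1, 1.3, -1.8]
finger_gap: 34.1
```

```bash
python3 -c "
from plan import *
st()
s=bot.snapshot('wrist'); cv2.imwrite('pics/f_wrist.png',s['frame'])
s=bot.snapshot('scene'); cv2.imwrite('pics/f_scene.png',cv2.resize(s['frame'][130:250,190:400],None,fx=3.5,fy=3.5,interpolation=cv2.INTER_CUBIC))
"
```

```text
t 4.28 p [521.2  61.6  57.6] rpy [120.2   0.   11.2] q [ -47.8   43.2   10.6  109.9   46.9   70.4 -151.1] F [-0.1  1.3 -1.8] gap 34.1
err p [-0.2  0.8 -0.7] rot 0.2 a,z,l [51.  57.6 -0. ]
```

View pics/f_wrist.png

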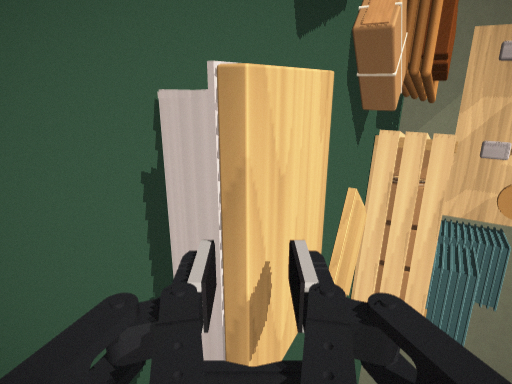

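View pics/f_scene.png

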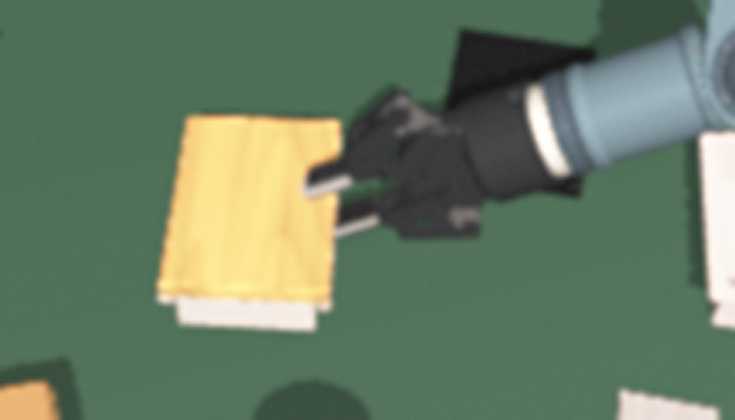

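Run:
```python
from plan import *
rows([TC(f,30,34,2) for f in (4.5,6,7.5,9,11)])
```

```text
dp [[0.0, 0.0029, -0.0004], [0.0, 0.0058, -0.0006], [0.0, 0.0088, -0.0008], [0.0, 0.0117, -0.001], [0.0, 0.0156, -0.001]]
tw [[-0.0, -0.0, 0.0], [-0.0, -0.0, 0.0], [-0.0, -0.0, 0.0], [-0.0, -0.0, 0.0], [-0.0, -0.0, 0.0]]
```

Call:
arm_command(
  delta_pos=[
    [0, 0.0029, -0.0004],
    [0, 0.0058, -0.0006],
    [0, 0.0088, -0.0008],
    [0, 0.0117, -0.001],
    [0, 0.0156, -0.001],
  ],
  twist=[
    [0, 0, 0],
    [0, 0, 0],
    [0, 0, 0],
    [0, 0, 0],
    [0, 0, 0],
  ],
  grip=[0.034, 0.034, 0.034, 0.034, 0.034],
)

```text
t: 4.8
eef_pos: [522.6, 54.4, 72.4]
tcp_rot: [120.1, -0.0, 11.1]
contact_force: [-1.3, 4.1, -0.6]
finger_gap: 34.1
```

```bash
python3 -c "
from plan import *
st()
s=bot.snapshot('wrist'); cv2.imwrite('pics/g_wrist.png',s['frame'])
s=bot.snapshot('scene'); cv2.imwrite('pics/g_scene.png',cv2.resize(s['frame'][130:250,190:400],None,fx=3.5,fy=3.5,interpolation=cv2.INTER_CUBIC))
"
```

```text
t 4.8 p [522.6  54.4  72.4] rpy [120.1  -0.   11.1] q [ -47.5   41.5   11.   110.6   47.3   70.9 -150. ] F [-1.3  4.1 -0.6] gap 34.1
err p [-0.   0.5  0.2] rot 0.1 a,z,l [43.7 72.4  0.1]
```

View pics/g_wrist.png

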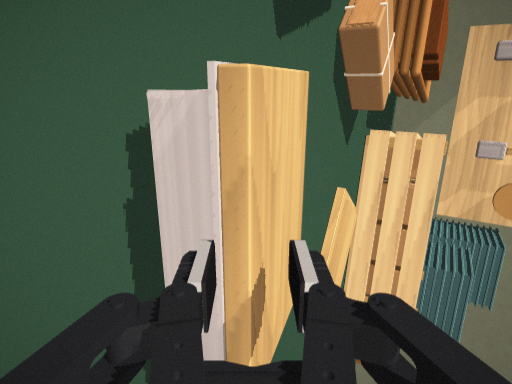

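View pics/g_scene.png

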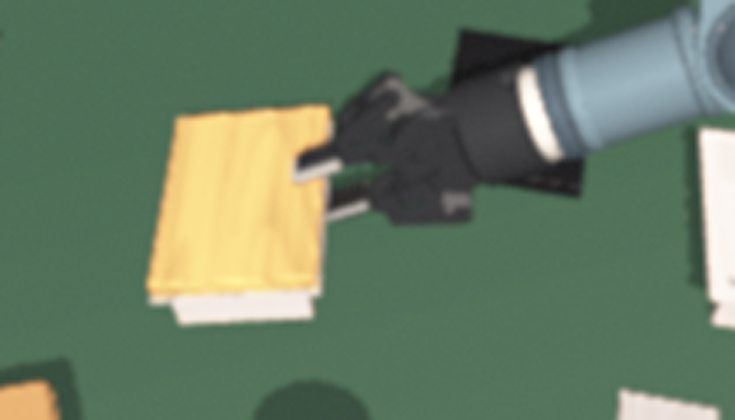

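```bash
cat >> plan.py <<'E'
def measure(name="wrist",save=None):
    s=bot.snapshot(name)
    if save: cv2.imwrite(save,s["frame"])
    c=[r for r in bot.masks_of(s,"board_mid")]
    for r in c[:3]:
        m=cv2.erode(r["mask"].astype(np.uint8),np.ones((3,3)))>0
        P,_=pts(s,m)
        if len(P)<60: continue
        P=P[np.linalg.norm(P[:,:2]-C,axis=1)<280]
        if len(P)<60: continue
        rng=np.random.default_rng(0); best=None
        for _ in range(200):
            a,b,d=P[rng.choice(len(P),3,False)]; N=np.cross(b-a,d-a); L=np.linalg.norm(N)
            if L<50: continue
            N/=L; k=abs((P-a)@N)<2.5
            if best is None or k.sum()>best.sum(): best=k
        Q=P[best]; c0=Q.mean(0); N=np.linalg.svd(Q-c0,full_matrices=False)[2][2]
        if N@(-n*.7+zz)<0: N=-N
        A=(Q-W(0,0))@np.stack([n,zz,u],1)
        # in-plane upward dir
        print(name,round(r["score"],2),len(P),len(Q),"N(n,z,u)",np.round([N@n,N@zz,N@u],2),"phi",round(np.degrees(np.arctan2(-N@n,N@zz)),1),"a",np.round(np.percentile(A[:,0],[1,99])),"z",np.round(np.percentile(A[:,1],[1,99])),"l",np.round(np.percentile(A[:,2],[1,99])))
E
python3 -c "
from plan import *
measure('wrist'); measure('scene')"
```

```text
wrist 0.8 21592 16022 N(n,z,u) [-0.18  0.98  0.  ] phi 10.2 a [-62.  46.] z [54. 74.] l [-76.  85.]
scene 0.82 2060 1885 N(n,z,u) [-0.18  0.98 -0.  ] phi 10.4 a [-62.  45.] z [49. 71.] l [-81.  86.]
scene 0.82 120 98 N(n,z,u) [-0.02  1.    0.02] phi 1.2 a [154. 243.] z [15. 21.] l [-228.  -73.]
```

The plane fit gives roll 10°, as planned, with no slip. Continuing.

Run:
```python
from plan import *
rows([TC(f,30,34,2) for f in (13,15,17,19,21)])
rows([TC(f,30,34,2) for f in (23,25,27,29,29)])
```

```text
dp [[0.0, 0.0039, 0.0001], [0.0, 0.0079, 0.0003], [0.0, 0.0118, 0.0006], [0.0, 0.0156, 0.0011], [0.0, 0.0195, 0.0018]]
tw [[-0.0, -0.0, 0.0], [-0.0, -0.0, 0.0], [-0.0, -0.0, 0.0], [-0.0, -0.0, 0.0], [-0.0, -0.0, 0.0]]
dp [[0.0, 0.0039, 0.0007], [0.0, 0.0077, 0.0016], [0.0, 0.0114, 0.0027], [0.0, 0.0152, 0.0038], [0.0, 0.0152, 0.0038]]
tw [[-0.0, -0.0, 0.0], [-0.0, -0.0, 0.0], [-0.0, -0.0, 0.0], [-0.0, -0.0, 0.0], [-0.0, -0.0, 0.0]]
```

Call:
arm_command(
  delta_pos=[
    [0, 0.0039, 0.0001],
    [0, 0.0079, 0.0003],
    [0, 0.0118, 0.0006],
    [0, 0.0156, 0.0011],
    [0, 0.0195, 0.0018],
  ],
  twist=[
    [0, 0, 0],
    [0, 0, 0],
    [0, 0, 0],
    [0, 0, 0],
    [0, 0, 0],
  ],
  grip=[0.034, 0.034, 0.034, 0.034, 0.034],
)

```text
t: 5.52
eef_pos: [525.0, 42.3, 88.8]
tcp_rot: [120.0, -0.0, 11.1]
contact_force: [0.6, 1.7, -0.1]
finger_gap: 34.0
```

Call:
arm_command(
  delta_pos=[
    [0, 0.0039, 0.0007],
    [0, 0.0077, 0.0016],
    [0, 0.0114, 0.0027],
    [0, 0.0152, 0.0038],
    [0, 0.0152, 0.0038],
  ],
  twist=[
    [0, 0, 0],
    [0, 0, 0],
    [0, 0, 0],
    [0, 0, 0],
    [0, 0, 0],
  ],
  grip=[0.034, 0.034, 0.034, 0.034, 0.034],
)

```text
t: 5.93
eef_pos: [527.1, 30.7, 100.4]
tcp_rot: [119.9, -0.0, 11.0]
contact_force: [0.5, 1.1, -0.5]
finger_gap: 33.8
```

```bash
python3 -c "
from plan import *
st()
measure('wrist','pics/i_wrist.png'); measure('scene')"
```

```text
t 5.93 p [527.1  30.7 100.4] rpy [119.9  -0.   11. ] q [ -46.4   38.1   12.2  112.2   48.6   71.  -147.9] F [ 0.5  1.1 -0.5] gap 33.8
err p [ 0.2 -1.4  0.9] rot 0.1 a,z,l [ 1.960e+01  1.004e+02 -1.000e-01]
wrist 0.72 9048 8991 N(n,z,u) [-0.86 -0.5  -0.  ] phi 120.3 a [14. 22.] z [88. 99.] l [-55.  85.]
scene 0.95 416 332 N(n,z,u) [ 0.  1. -0.] phi -0.2 a [155. 248.] z [16. 20.] l [-136.  -73.]
scene 0.83 1804 1665 N(n,z,u) [-0.48  0.88 -0.  ] phi 28.8 a [-79.  19.] z [41. 95.] l [-79.  86.]
```

View pics/i_wrist.png

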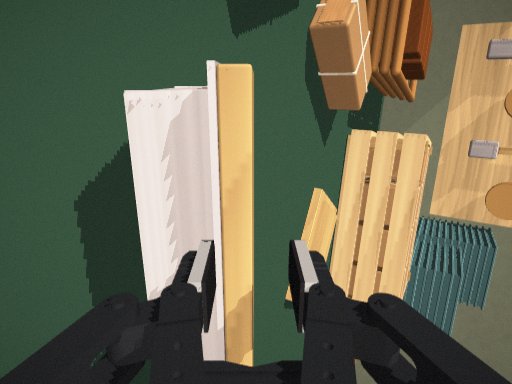

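The wrist view shows flange (px x≈212) and plate (≈235) edge-on between the pads, square and closed. Clamping now.

Run:
```python
from plan import *
rows([TC(29.5,30,w,b) for w,b in ((30,2.5),(25,3),(20,3),(17,3),(17,3))])
```

```text
dp [[0.0, -0.0011, -0.0002], [0.0, -0.0036, -0.0007], [0.0, -0.0061, -0.0007], [0.0, -0.0076, -0.0007], [0.0, -0.0076, -0.0007]]
tw [[-0.0, -0.0, 0.0], [-0.0, -0.0, 0.0], [-0.0, -0.0, 0.0], [-0.0, -0.0, 0.0], [-0.0, -0.0, 0.0]]
```

Call:
arm_command(
  delta_pos=[
    [0, -0.0011, -0.0002],
    [0, -0.0036, -0.0007],
    [0, -0.0061, -0.0007],
    [0, -0.0076, -0.0007],
    [0, -0.0076, -0.0007],
  ],
  twist=[
    [0, 0, 0],
    [0, 0, 0],
    [0, 0, 0],
    [0, 0, 0],
    [0, 0, 0],
  ],
  grip=[0.03, 0.025, 0.02, 0.014, 0.014],
  grip_force=60,
)

```text
t: 6.55
eef_pos: [525.9, 36.7, 93.4]
tcp_rot: [119.9, 0.0, 11.1]
contact_force: [-1.1, 1.0, 1.2]
finger_gap: 15.3
```

Call:
arm_command(
  delta_pos=[
    [0, 0, 0],
    [0, 0, 0],
    [0, 0, 0],
  ],
  twist=[
    [0, 0, 0],
    [0, 0, 0],
    [0, 0, 0],
  ],
  grip=[0.01, 0.01, 0.01],
  grip_force=90,
)

```text
t: 6.8
eef_pos: [526.0, 36.3, 93.8]
tcp_rot: [119.9, 0.0, 11.1]
contact_force: [-1.8, 2.4, 2.9]
finger_gap: 13.1
```

```bash
python3 -c "
from plan import *
st()
measure('scene','pics/j_scene.png')
s=bot.snapshot('wrist'); cv2.imwrite('pics/j_wrist.png',s['frame'])"
```

```text
t 6.8 p [526.   36.3  93.8] rpy [119.9   0.   11.1] q [ -46.7   38.9   11.9  111.9   48.3   71.  -148.4] F [-1.8  2.4  2.9] gap 13.1
err p [-0.1 -0.2  0.5] rot 0.1 a,z,l [25.3 93.8 -0.2]
scene 0.78 1765 1654 N(n,z,u) [-0.49  0.87  0.  ] phi 29.4 a [-78.  17.] z [42. 95.] l [-76.  86.]
scene 0.6 341 259 N(n,z,u) [-0.01  1.    0.01] phi 0.4 a [158. 248.] z [15. 20.] l [-128.  -73.]
```

View pics/j_wrist.png

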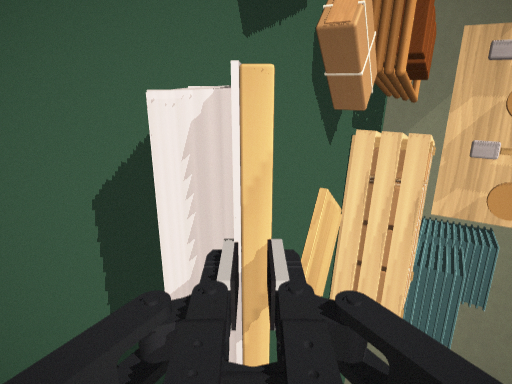

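```bash
python3 -c "
import cv2
i=cv2.imread('pics/j_wrist.png'); cv2.imwrite('pics/j_zoom.png',cv2.resize(i[210:384,170:350],None,fx=3.4,fy=3.4,interpolation=cv2.INTER_CUBIC))
i=cv2.imread('pics/j_scene.png'); cv2.imwrite('pics/j_zs.png',cv2.resize(i[120:250,200:340],None,fx=4.5,fy=4.5,interpolation=cv2.INTER_CUBIC))"
```

```text
(no output)
```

View pics/j_zoom.png

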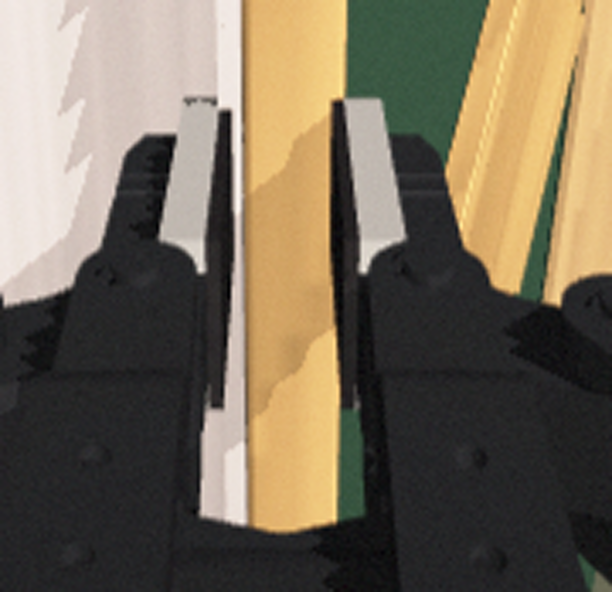

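View pics/j_zs.png

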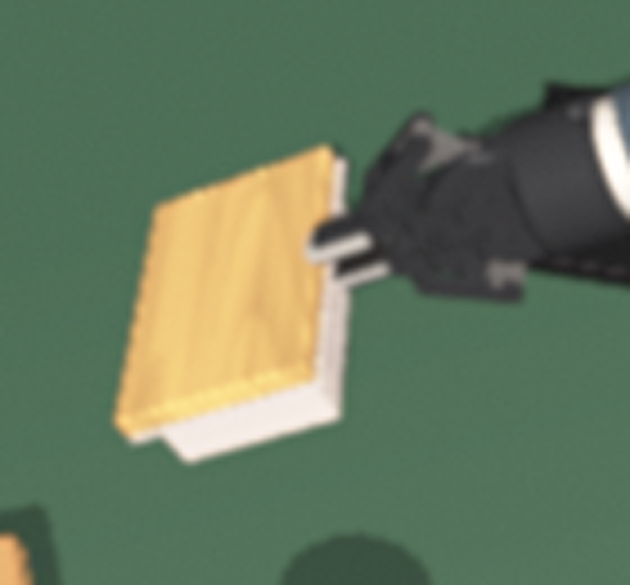

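```bash
cat >> plan.py <<'E'
def rot(angs,piv,lift=0):
    """rotate the commanded pose about the u axis through piv=(a,z) by each angle (deg)"""
    p,R=getcmd(); c=W(*piv); out=[]
    for i,g in enumerate(angs):
        L=lift*(i+1)/len(angs)
        M=Ro.from_rotvec(u*np.radians(g)).as_matrix(); out.append((c+M@(p-c)+zz*L,M@R))
    rows(out)
E
python3 - <<'E'
from plan import *
rot([1,3,5,7,9],(-47,0))
rot([2.2,4.4,6.6,8.8,11],(-47,0))
E
```

```text
dp [[-0.0, 0.0019, 0.0008], [-0.0, 0.0057, 0.0025], [-0.0, 0.0094, 0.0043], [-0.0, 0.013, 0.0062], [-0.0, 0.0166, 0.0083]]
tw [[0.017, 0.0, 0.0], [0.052, 0.0, 0.0], [0.087, 0.0, 0.0], [0.122, 0.0, 0.0], [0.157, 0.0, 0.0]]
dp [[-0.0, 0.0042, 0.0018], [-0.0, 0.0083, 0.0037], [-0.0, 0.0123, 0.0058], [-0.0, 0.0162, 0.0081], [-0.0, 0.02, 0.0105]]
tw [[0.038, 0.0, 0.0], [0.077, 0.0, 0.0], [0.115, 0.0, 0.0], [0.154, 0.0, 0.0], [0.192, 0.0, 0.0]]
```

Call:
arm_command(
  delta_pos=[
    [0, 0.0019, 0.0008],
    [0, 0.0057, 0.0025],
    [0, 0.0094, 0.0043],
    [0, 0.013, 0.0062],
    [0, 0.0166, 0.0083],
  ],
  twist=[
    [0.017, 0, 0],
    [0.052, 0, 0],
    [0.087, 0, 0],
    [0.122, 0, 0],
    [0.157, 0, 0],
  ],
  grip=[0.01, 0.01, 0.01, 0.01, 0.01],
)

```text
t: 7.37
eef_pos: [529.1, 20.7, 104.3]
tcp_rot: [129.1, -0.0, 11.1]
contact_force: [-1.6, 2.1, 4.8]
finger_gap: 13.2
```

Call:
arm_command(
  delta_pos=[
    [0, 0.0042, 0.0018],
    [0, 0.0083, 0.0037],
    [0, 0.0123, 0.0058],
    [0, 0.0162, 0.0081],
    [0, 0.02, 0.0105],
  ],
  twist=[
    [0.038, 0, 0],
    [0.077, 0, 0],
    [0.115, 0, 0],
    [0.154, 0, 0],
    [0.192, 0, 0],
  ],
  grip=[0.01, 0.01, 0.01, 0.01, 0.01],
)

```text
t: 7.78
eef_pos: [533.2, -0.4, 113.5]
tcp_rot: [140.1, -0.0, 11.0]
contact_force: [-1.8, 0.9, 4.0]
finger_gap: 13.1
```

```bash
python3 -c "
from plan import *
st()
measure('scene','pics/k_scene.png')
s=bot.snapshot('wrist'); cv2.imwrite('pics/k_wrist.png',s['frame'])
i=cv2.imread('pics/k_scene.png'); cv2.imwrite('pics/k_zs.png',cv2.resize(i[120:250,200:340],None,fx=4.5,fy=4.5,interpolation=cv2.INTER_CUBIC))"
```

```text
t 7.78 p [ 5.332e+02 -4.000e-01  1.135e+02] rpy [140.1  -0.   11. ] q [ -35.    25.5   10.3  115.9   41.4   58.  -132.7] F [-1.8  0.9  4. ] gap 13.1
err p [ 0.1 -1.3  1.1] rot 0.1 a,z,l [-1.210e+01  1.135e+02 -1.000e-01]
scene 0.84 1114 945 N(n,z,u) [-0.    1.    0.01] phi 0.2 a [141. 246.] z [16. 21.] l [-217.  -73.]
scene 0.82 1268 1106 N(n,z,u) [-0.76  0.65  0.  ] phi 49.7 a [-91. -20.] z [ 29. 111.] l [-74.  87.]
```

View pics/k_wrist.png

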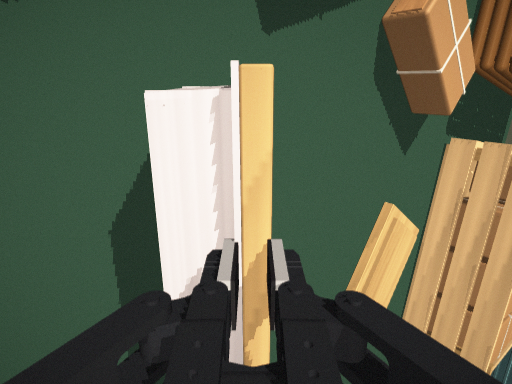

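View pics/k_zs.png

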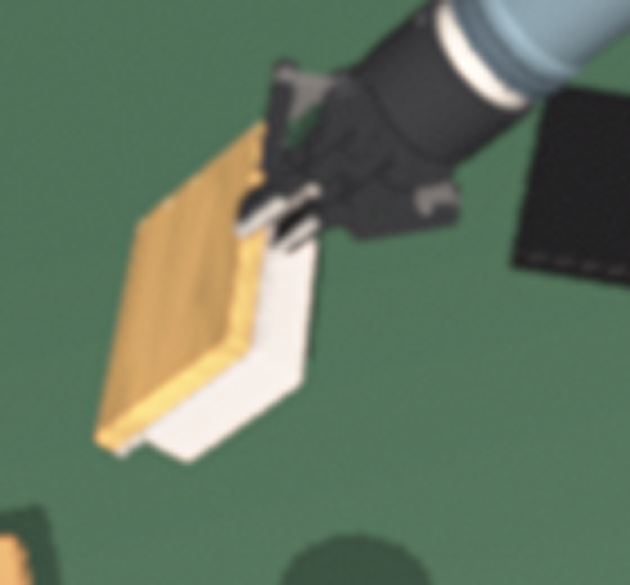

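Run:
```python
from plan import *
rot([2.2,4.4,6.6,8.8,11],(-47,0),.5)
rot([2.2,4.4,6.6,8.8,11],(-47,0),.5)
```

```text
dp [[-0.0, 0.0042, 0.0017], [-0.0, 0.0084, 0.0036], [-0.0, 0.0125, 0.0056], [-0.0, 0.0165, 0.0078], [-0.0, 0.0204, 0.0101]]
tw [[0.038, 0.0, 0.0], [0.077, 0.0, 0.0], [0.115, 0.0, 0.0], [0.154, 0.0, 0.0], [0.192, 0.0, 0.0]]
dp [[-0.0, 0.0042, 0.0017], [-0.0, 0.0084, 0.0036], [-0.0, 0.0125, 0.0056], [-0.0, 0.0165, 0.0078], [-0.0, 0.0204, 0.0101]]
tw [[0.038, 0.0, 0.0], [0.077, 0.0, 0.0], [0.115, 0.0, 0.0], [0.154, 0.0, 0.0], [0.192, 0.0, 0.0]]
```

Call:
arm_command(
  delta_pos=[
    [0, 0.0042, 0.0017],
    [0, 0.0084, 0.0036],
    [0, 0.0125, 0.0056],
    [0, 0.0165, 0.0078],
    [0, 0.0204, 0.0101],
  ],
  twist=[
    [0.038, 0, 0],
    [0.077, 0, 0],
    [0.115, 0, 0],
    [0.154, 0, 0],
    [0.192, 0, 0],
  ],
  grip=[0.01, 0.01, 0.01, 0.01, 0.01],
)

```text
t: 8.35
eef_pos: [537.4, -21.8, 118.3]
tcp_rot: [151.0, 0.0, 11.1]
contact_force: [-0.8, 0.1, 3.4]
finger_gap: 13.0
```

Call:
arm_command(
  delta_pos=[
    [0, 0.0042, 0.0017],
    [0, 0.0084, 0.0036],
    [0, 0.0125, 0.0056],
    [0, 0.0165, 0.0078],
    [0, 0.0204, 0.0101],
  ],
  twist=[
    [0.038, 0, 0],
    [0.077, 0, 0],
    [0.115, 0, 0],
    [0.154, 0, 0],
    [0.192, 0, 0],
  ],
  grip=[0.01, 0.01, 0.01, 0.01, 0.01],
)

```text
t: 8.77
eef_pos: [541.8, -44.5, 118.9]
tcp_rot: [162.0, -0.0, 11.1]
contact_force: [-2.9, 1.3, 10.1]
finger_gap: 13.1
```

```bash
python3 -c "
from plan import *
st()
measure('scene','pics/l_scene.png')
s=bot.snapshot('wrist'); cv2.imwrite('pics/l_wrist.png',s['frame'])
s=bot.snapshot('side'); cv2.imwrite('pics/l_side.png',s['frame'])
i=cv2.imread('pics/l_scene.png'); cv2.imwrite('pics/l_zs.png',cv2.resize(i[120:250,200:340],None,fx=4.5,fy=4.5,interpolation=cv2.INTER_CUBIC))"
```

```text
t 8.77 p [541.8 -44.5 118.9] rpy [162.   -0.   11.1] q [ -16.5   18.7    7.5  115.3   21.3   47.7 -103. ] F [-2.9  1.3 10.1] gap 13.1
err p [ 0.1 -1.3  0.1] rot 0.0 a,z,l [-57.  118.9  -0.2]
scene 0.83 405 269 N(n,z,u) [-0.95  0.32  0.01] phi 71.5 a [-94. -62.] z [ 20. 114.] l [-47.  87.]
scene 0.61 1091 934 N(n,z,u) [0. 1. 0.] phi -0.2 a [141. 245.] z [16. 21.] l [-219.  -75.]
```

View pics/l_side.png

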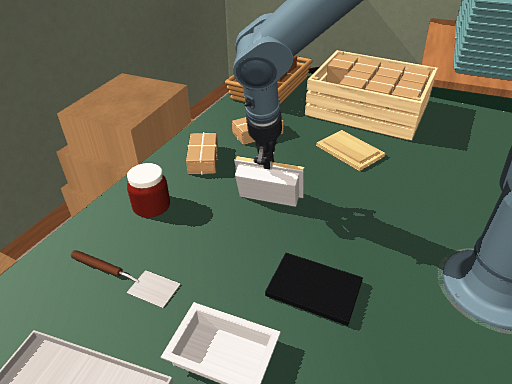

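View pics/l_zs.png

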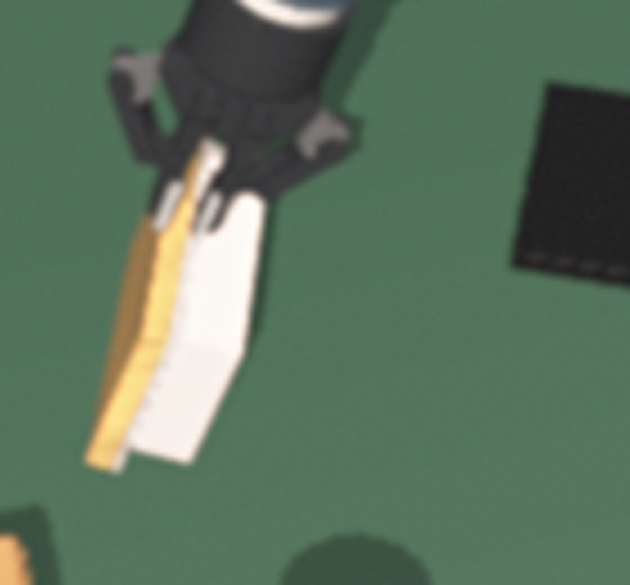

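View pics/l_wrist.png

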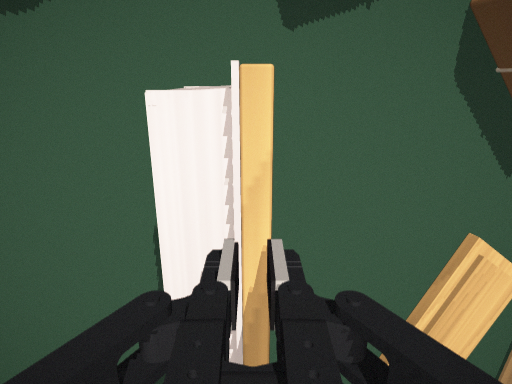

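Standing at 71.5°, closed and square, with the mould wall and board both visible. Continuing about the flange edge with more grip.

Run:
```python
from plan import *
rot([1,3,5,7,9],(-86,0),2)
rot([2,4,6,8,9.5],(-86,0),1)
```

```text
dp [[-0.0, 0.0023, -0.0002], [-0.0, 0.0066, -0.0002], [-0.0, 0.011, 0.0], [-0.0, 0.0154, 0.0003], [-0.0, 0.0197, 0.0008]]
tw [[0.017, 0.0, 0.0], [0.052, 0.0, 0.0], [0.087, 0.0, 0.0], [0.122, 0.0, 0.0], [0.157, 0.0, 0.0]]
dp [[-0.0, 0.0044, 0.0002], [-0.0, 0.0087, 0.0005], [-0.0, 0.0131, 0.0009], [-0.0, 0.0174, 0.0016], [-0.0, 0.0206, 0.0021]]
tw [[0.035, 0.0, 0.0], [0.07, 0.0, 0.0], [0.105, 0.0, 0.0], [0.14, 0.0, 0.0], [0.166, 0.0, 0.0]]
```

Call:
arm_command(
  delta_pos=[
    [0, 0.0023, -0.0002],
    [0, 0.0066, -0.0002],
    [0, 0.011, 0],
    [0, 0.0154, 0.0003],
    [0, 0.0197, 0.0008],
  ],
  twist=[
    [0.017, 0, 0],
    [0.052, 0, 0],
    [0.087, 0, 0],
    [0.122, 0, 0],
    [0.157, 0, 0],
  ],
  grip=[0.01, 0.01, 0.01, 0.01, 0.01],
  grip_force=115,
)

```text
t: 9.38
eef_pos: [544.8, -60.8, 122.6]
tcp_rot: [171.0, 0.1, 11.3]
contact_force: [1.2, -0.9, -4.5]
finger_gap: 12.0
```

Call:
arm_command(
  delta_pos=[
    [0, 0.0044, 0.0002],
    [0, 0.0087, 0.0005],
    [0, 0.0131, 0.0009],
    [0, 0.0174, 0.0016],
    [0, 0.0206, 0.0021],
  ],
  twist=[
    [0.035, 0, 0],
    [0.07, 0, 0],
    [0.105, 0, 0],
    [0.14, 0, 0],
    [0.166, 0, 0],
  ],
  grip=[0.01, 0.01, 0.01, 0.01, 0.01],
)

```text
t: 9.8
eef_pos: [548.9, -81.6, 123.7]
tcp_rot: [-179.4, 0.1, 11.2]
contact_force: [1.3, -0.5, -1.8]
finger_gap: 12.3
```

```bash
python3 -c "
from plan import *
st()
s=bot.snapshot('scene'); i=s['frame']
cv2.imwrite('pics/m_zs.png',cv2.resize(i[120:250,190:330],None,fx=4.5,fy=4.5,interpolation=cv2.INTER_CUBIC))
s=bot.snapshot('wrist'); cv2.imwrite('pics/m_wrist.png',s['frame'])
s=bot.snapshot('side'); cv2.imwrite('pics/m_side.png',cv2.resize(s['frame'][120:230,200:340],None,fx=4.5,fy=4.5,interpolation=cv2.INTER_CUBIC))"
```

```text
t 9.8 p [548.9 -81.6 123.7] rpy [-1.794e+02  1.000e-01  1.120e+01] q [  1.7  19.9   3.2 110.3  -2.1  50.1 -72.7] F [ 1.3 -0.5 -1.8] gap 12.3
err p [-0.4  0.5 -1.6] rot 0.1 a,z,l [-94.8 123.7  -0.3]
```

View pics/m_side.png

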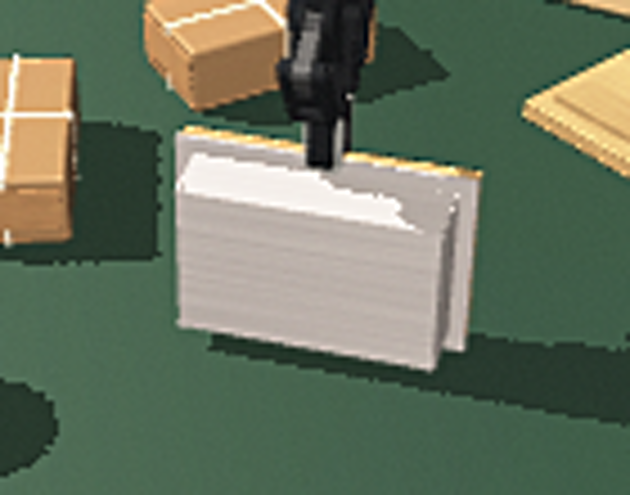

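View pics/m_zs.png

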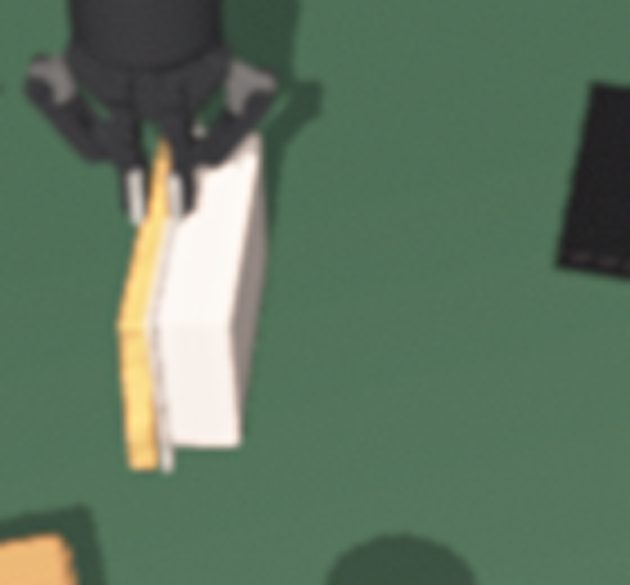

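View pics/m_wrist.png

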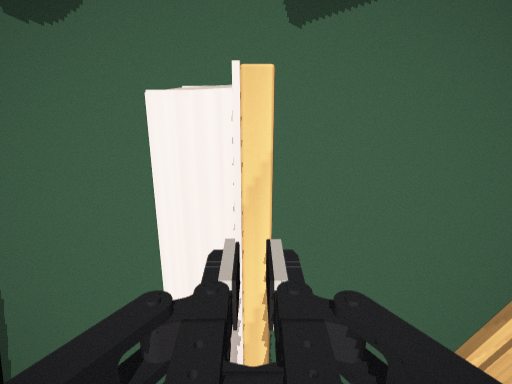

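Run:
```python
from plan import *
p,R=getcmd(); p0=p.copy()
rows([(p0+zz*5*k/2+n*m,R) for k,m in ((1,0),(2,0),(2,4),(2,10),(2,17))])
rows([(p0+zz*5+n*m,R) for m in (24,32,40,48,55)])
rows([(p0+zz*5+n*m,R) for m in (61,66,69,70,70)])
```

```text
dp [[0.0, -0.0, -0.0025], [0.0, -0.0, -0.005], [0.0, -0.004, -0.005], [0.0, -0.01, -0.0049], [0.0, -0.017, -0.0048]]
tw [[0.0, 0.0, 0.0], [0.0, 0.0, 0.0], [0.0, 0.0, 0.0], [0.0, 0.0, 0.0], [0.0, 0.0, 0.0]]
dp [[0.0, -0.007, 0.0], [0.0, -0.015, 0.0001], [0.0, -0.023, 0.0002], [0.0, -0.031, 0.0002], [0.0, -0.038, 0.0003]]
tw [[0.0, 0.0, 0.0], [0.0, 0.0, 0.0], [0.0, 0.0, 0.0], [0.0, 0.0, 0.0], [0.0, 0.0, 0.0]]
dp [[0.0, -0.006, 0.0], [0.0, -0.011, 0.0001], [0.0, -0.014, 0.0001], [0.0, -0.015, 0.0001], [0.0, -0.015, 0.0001]]
tw [[0.0, 0.0, 0.0], [0.0, 0.0, 0.0], [0.0, 0.0, 0.0], [0.0, 0.0, 0.0], [0.0, 0.0, 0.0]]
```

Call:
arm_command(
  delta_pos=[
    [0, 0, -0.0025],
    [0, 0, -0.005],
    [0, -0.004, -0.005],
    [0, -0.01, -0.0049],
    [0, -0.017, -0.0048],
  ],
  twist=[
    [0, 0, 0],
    [0, 0, 0],
    [0, 0, 0],
    [0, 0, 0],
    [0, 0, 0],
  ],
  grip=[0.01, 0.01, 0.01, 0.01, 0.01],
)

```text
t: 10.37
eef_pos: [545.2, -64.4, 129.7]
tcp_rot: [-179.5, 0.1, 11.1]
contact_force: [0.3, 0.5, -7.6]
finger_gap: 12.8
```

Call:
arm_command(
  delta_pos=[
    [0, -0.007, 0],
    [0, -0.015, 0.0001],
    [0, -0.023, 0.0002],
    [0, -0.031, 0.0002],
    [0, -0.038, 0.0003],
  ],
  twist=[
    [0, 0, 0],
    [0, 0, 0],
    [0, 0, 0],
    [0, 0, 0],
    [0, 0, 0],
  ],
  grip=[0.01, 0.01, 0.01, 0.01, 0.01],
)

```text
t: 10.78
eef_pos: [538.5, -26.7, 130.3]
tcp_rot: [-179.5, 0.0, 11.2]
contact_force: [-0.5, 0.5, -7.0]
finger_gap: 12.3
```

Call:
arm_command(
  delta_pos=[
    [0, -0.006, 0],
    [0, -0.011, 0.0001],
    [0, -0.014, 0.0001],
    [0, -0.015, 0.0001],
    [0, -0.015, 0.0001],
  ],
  twist=[
    [0, 0, 0],
    [0, 0, 0],
    [0, 0, 0],
    [0, 0, 0],
    [0, 0, 0],
  ],
  grip=[0.01, 0.01, 0.01, 0.01, 0.01],
)

```text
t: 11.2
eef_pos: [535.9, -13.3, 130.3]
tcp_rot: [-179.5, -0.0, 11.1]
contact_force: [0.2, -0.9, -7.4]
finger_gap: 12.4
```

```bash
python3 -c "
from plan import *
st()
s=bot.snapshot('scene'); i=s['frame']
P,uv=pts(s); A=(P-W(0,0))@np.stack([n,zz,u],1)
m=(A[:,0]>-120)&(A[:,0]<80)&(abs(A[:,2])<95)&(A[:,1]>5)&(A[:,1]<125)
print(np.percentile(A[m],[1,10,50,90,99],axis=0).round())
mm=np.abs(A[:,2]+0)<200
cv2.imwrite('pics/n_zs.png',cv2.resize(i[120:250,190:330],None,fx=4.5,fy=4.5,interpolation=cv2.INTER_CUBIC))
s=bot.snapshot('side'); cv2.imwrite('pics/n_side.png',cv2.resize(s['frame'][120:250,200:340],None,fx=4.5,fy=4.5,interpolation=cv2.INTER_CUBIC))"
```

```text
t 11.2 p [535.9 -13.3 130.3] rpy [-179.5   -0.    11.1] q [ -3.9  17.4   1.4 112.7  -1.2  50.  -80.7] F [ 0.2 -0.9 -7.4] gap 12.4
err p [-0.   0.1  0. ] rot 0.0 a,z,l [-25.3 130.3   0. ]
[[-32.  14. -59.]
 [-27.  36. -24.]
 [ -2. 112.  66.]
 [ 22. 121.  86.]
 [ 26. 124.  88.]]
```

View pics/n_zs.png

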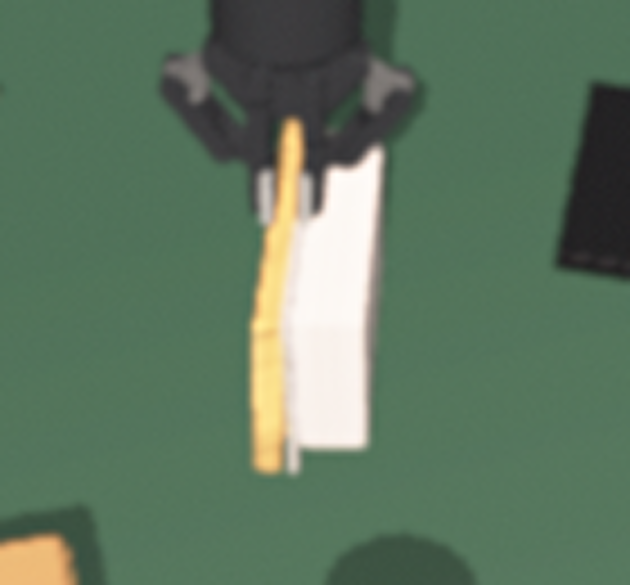

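View pics/n_side.png

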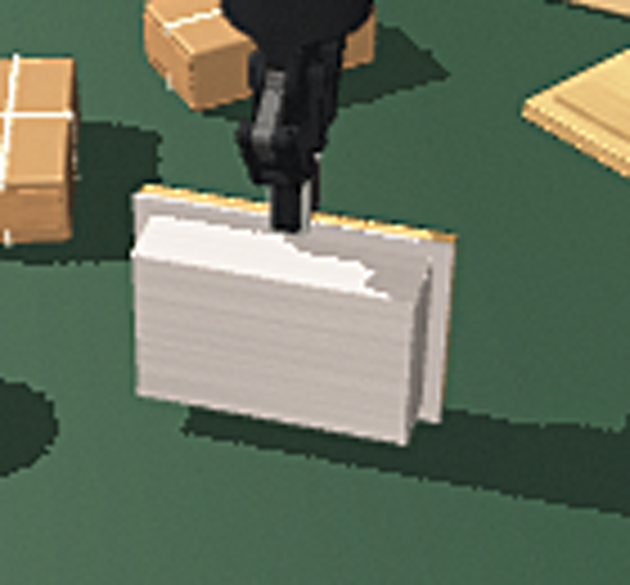

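Hanging at 90°, closed (side view, mould px (285,320) with board behind). Next I lower and roll about the board's back edge.

Run:
```python
from plan import *
rot([1.5,3.5,5.5,7.5,9.5],(-33.8,6),-3)
rot([2,4,6,8,10],(-33.8,3),-2)
```

```text
dp [[-0.0, 0.0033, 0.0004], [-0.0, 0.0076, 0.0008], [-0.0, 0.012, 0.0015], [-0.0, 0.0163, 0.0022], [-0.0, 0.0207, 0.0031]]
tw [[0.026, 0.0, -0.0], [0.061, 0.0, -0.0], [0.096, 0.0, -0.0], [0.131, 0.0, -0.0], [0.166, 0.0, -0.0]]
dp [[-0.0, 0.0044, 0.0001], [-0.0, 0.0088, 0.0004], [-0.0, 0.0133, 0.0009], [-0.0, 0.0177, 0.0015], [-0.0, 0.0221, 0.0022]]
tw [[0.035, 0.0, -0.0], [0.07, 0.0, -0.0], [0.105, 0.0, -0.0], [0.14, 0.0, -0.0], [0.175, 0.0, -0.0]]
```

Call:
arm_command(
  delta_pos=[
    [0, 0.0033, 0.0004],
    [0, 0.0076, 0.0008],
    [0, 0.012, 0.0015],
    [0, 0.0163, 0.0022],
    [0, 0.0207, 0.0031],
  ],
  twist=[
    [0.026, 0, 0],
    [0.061, 0, 0],
    [0.096, 0, 0],
    [0.131, 0, 0],
    [0.166, 0, 0],
  ],
  grip=[0.01, 0.01, 0.01, 0.01, 0.01],
)

```text
t: 11.72
eef_pos: [540.3, -35.1, 127.2]
tcp_rot: [-170.0, -0.1, 11.1]
contact_force: [0.5, -0.5, -7.2]
finger_gap: 12.3
```

Call:
arm_command(
  delta_pos=[
    [0, 0.0044, 0.0001],
    [0, 0.0088, 0.0004],
    [0, 0.0133, 0.0009],
    [0, 0.0177, 0.0015],
    [0, 0.0221, 0.0022],
  ],
  twist=[
    [0.035, 0, 0],
    [0.07, 0, 0],
    [0.105, 0, 0],
    [0.14, 0, 0],
    [0.175, 0, 0],
  ],
  grip=[0.01, 0.01, 0.01, 0.01, 0.01],
)

```text
t: 12.13
eef_pos: [544.7, -56.9, 120.9]
tcp_rot: [-160.0, -0.1, 11.1]
contact_force: [-1.0, 0.1, -6.4]
finger_gap: 12.2
```

```bash
python3 -c "
from plan import *
st()
s=bot.snapshot('scene'); i=s['frame']
cv2.imwrite('pics/o_zs.png',cv2.resize(i[120:250,190:330],None,fx=4.5,fy=4.5,interpolation=cv2.INTER_CUBIC))
s=bot.snapshot('side'); cv2.imwrite('pics/o_side.png',cv2.resize(s['frame'][120:250,200:340],None,fx=4.5,fy=4.5,interpolation=cv2.INTER_CUBIC))"
```

```text
t 12.13 p [544.7 -56.9 120.9] rpy [-1.60e+02 -1.00e-01  1.11e+01] q [ 13.1  24.6  -1.4 106.5 -20.9  58.7 -54.7] F [-1.   0.1 -6.4] gap 12.2
err p [ 0.7 -2.2 -0.1] rot 0.1 a,z,l [-69.7 120.9   0.3]
```

View pics/o_zs.png

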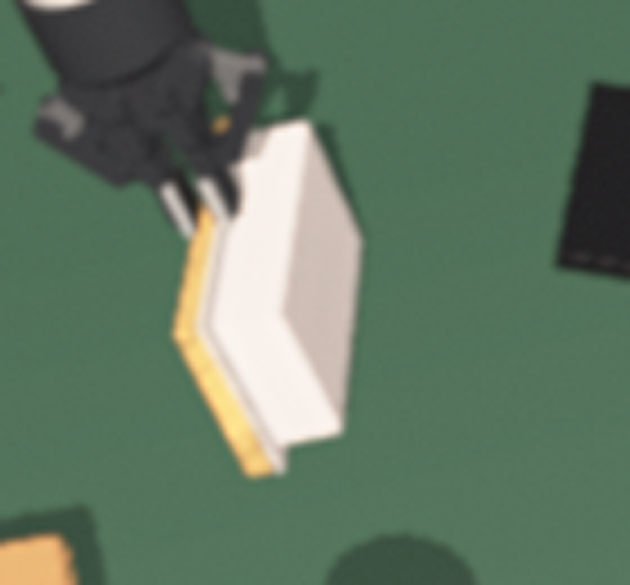

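View pics/o_side.png

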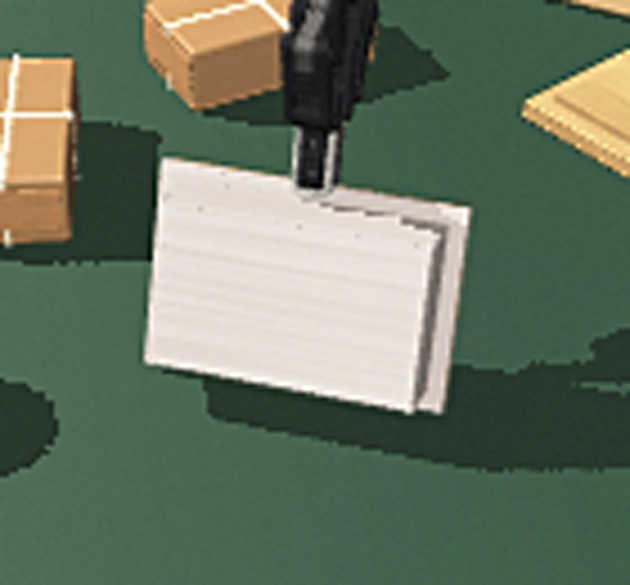

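Run:
```python
from plan import *
p,R=getcmd()
rows([(p-zz*k,R) for k in (1,2,3,3)])
```

```text
dp [[-0.0, 0.0003, 0.0009], [-0.0, 0.0007, 0.0019], [-0.0, 0.001, 0.0028], [-0.0, 0.001, 0.0028]]
tw [[0.0, 0.0, 0.0], [0.0, 0.0, 0.0], [0.0, 0.0, 0.0], [0.0, 0.0, 0.0]]
```

Call:
arm_command(
  delta_pos=[
    [0, 0.0003, 0.0009],
    [0, 0.0007, 0.0019],
    [0, 0.001, 0.0028],
    [0, 0.001, 0.0028],
  ],
  twist=[
    [0, 0, 0],
    [0, 0, 0],
    [0, 0, 0],
    [0, 0, 0],
  ],
  grip=[0.01, 0.01, 0.01, 0.01],
)

```text
t: 12.57
eef_pos: [544.5, -55.5, 119.8]
tcp_rot: [-160.1, -0.1, 11.1]
contact_force: [-4.0, -3.8, 3.0]
finger_gap: 12.5
```

```bash
python3 -c "
from plan import *
st()
s=bot.snapshot('side')
P,uv=pts(s); A=(P-W(0,0))@np.stack([n,zz,u],1)
for nm in ['mould_mid','board_mid']:
  for nmc in ['side']:
    for r in bot.masks_of(s,nm)[:2]:
        P,_=pts(s,r['mask']); A=(P-W(0,0))@np.stack([n,zz,u],1); print(nm,r['score'],r['pixel'],np.percentile(A,[1,50,99],axis=0).round().tolist())
"
```

```text
t 12.57 p [544.5 -55.5 119.8] rpy [-1.601e+02 -1.000e-01  1.110e+01] q [ 13.   24.6  -1.4 106.5 -21.   58.6 -54.7] F [-4.  -3.8  3. ] gap 12.5
err p [ 0.6 -0.8  1.8] rot 0.1 a,z,l [-68.3 119.8   0.4]
mould_mid 0.83 [268.2, 184.3] [[-60.0, 10.0, -86.0], [-10.0, 86.0, -11.0], [13.0, 120.0, 75.0]]
board_mid 0.66 [317.5, 289.1] [[140.0, 8.0, -252.0], [210.0, 21.0, -169.0], [268.0, 24.0, -79.0]]
```

Run:
```python
from plan import *
rot([1,3,5,7,9],(-33.8,0),1.5)
rot([2,4,6,8,10],(-33.8,0),0)
```

```text
dp [[-0.0, 0.002, -0.0004], [-0.0, 0.0062, -0.0009], [-0.0, 0.0104, -0.0012], [-0.0, 0.0146, -0.0013], [-0.0, 0.0187, -0.0013]]
tw [[0.017, 0.0, -0.0], [0.052, 0.0, -0.0], [0.087, 0.0, -0.0], [0.122, 0.0, -0.0], [0.157, 0.0, -0.0]]
dp [[-0.0, 0.0043, -0.0003], [-0.0, 0.0087, -0.0004], [-0.0, 0.013, -0.0003], [-0.0, 0.0173, -0.0001], [-0.0, 0.0216, 0.0002]]
tw [[0.035, 0.0, -0.0], [0.07, 0.0, -0.0], [0.105, 0.0, -0.0], [0.14, 0.0, -0.0], [0.175, 0.0, -0.0]]
```

Call:
arm_command(
  delta_pos=[
    [0, 0.002, -0.0004],
    [0, 0.0062, -0.0009],
    [0, 0.0104, -0.0012],
    [0, 0.0146, -0.0013],
    [0, 0.0187, -0.0013],
  ],
  twist=[
    [0.017, 0, 0],
    [0.052, 0, 0],
    [0.087, 0, 0],
    [0.122, 0, 0],
    [0.157, 0, 0],
  ],
  grip=[0.01, 0.01, 0.01, 0.01, 0.01],
)

```text
t: 13.13
eef_pos: [548.7, -71.1, 113.0]
tcp_rot: [-150.8, -0.2, 11.2]
contact_force: [-0.0, -0.5, -4.8]
finger_gap: 12.2
```

Call:
arm_command(
  delta_pos=[
    [0, 0.0043, -0.0003],
    [0, 0.0087, -0.0004],
    [0, 0.013, -0.0003],
    [0, 0.0173, -0.0001],
    [0, 0.0216, 0.0002],
  ],
  twist=[
    [0.035, 0, 0],
    [0.07, 0, 0],
    [0.105, 0, 0],
    [0.14, 0, 0],
    [0.175, 0, 0],
  ],
  grip=[0.01, 0.01, 0.01, 0.01, 0.01],
)

```text
t: 13.55
eef_pos: [552.5, -89.9, 102.1]
tcp_rot: [-140.8, -0.2, 11.1]
contact_force: [0.3, -0.2, -3.5]
finger_gap: 12.2
```

```bash
python3 -c "
from plan import *
st()
s=bot.snapshot('scene'); i=s['frame']
cv2.imwrite('pics/p_zs.png',cv2.resize(i[120:250,170:310],None,fx=4.5,fy=4.5,interpolation=cv2.INTER_CUBIC))
s=bot.snapshot('side'); cv2.imwrite('pics/p_side.png',s['frame'])"
```

```text
t 13.55 p [552.5 -89.9 102.1] rpy [-140.8   -0.2   11.1] q [ 25.   36.2  -3.8  97.8 -31.6  72.2 -40.3] F [ 0.3 -0.2 -3.5] gap 12.2
err p [ 1.4  0.9 -0.1] rot 0.2 a,z,l [-103.6  102.1    1.5]
```

View pics/p_zs.png

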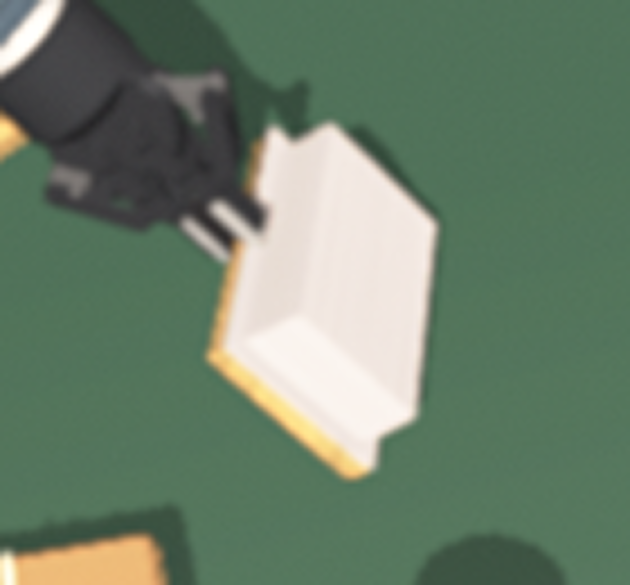

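View pics/p_side.png

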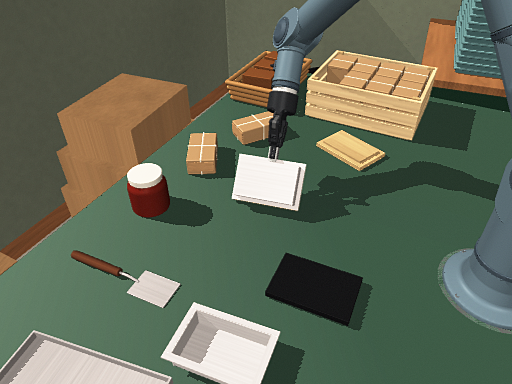

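```bash
python3 -c "
from plan import *
s=bot.snapshot('scene')
P,uv=pts(s)
for y0 in range(-700,-300,40):
    r=[]
    for x0 in range(480,760,40):
        m=(P[:,0]>=x0)&(P[:,0]<x0+40)&(P[:,1]>=y0)&(P[:,1]<y0+40)&(P[:,2]<260)
        r.append(int(P[m,2].max()) if m.sum()>3 else -1)
    print(y0,r)
# wrist geometry: points high near the arm along tool axis
p,R=getcmd(); L=(P-p)@R
m=(L[:,2]<-20)&(L[:,2]>-500)&(np.hypot(L[:,0],L[:,1])<140)
for z0 in range(-500,-20,30):
    k=m&(L[:,2]>=z0)&(L[:,2]<z0+30)&(P[:,2]>130)
    if k.sum()>5: print(z0, np.percentile(L[k][:,:2],[1,99],axis=0).round().tolist())
"
```

```text
-700 [136, 136, 136, 135, 1, -743, -743]
-660 [136, 136, 136, 136, 1, -744, 57]
-620 [136, 132, -1, 136, 2, 79, 81]
-580 [137, 135, -1, 137, 3, 80, 82]
-540 [136, 136, 140, 140, 2, 79, 81]
-500 [136, 136, 136, 136, 1, 78, 81]
-460 [11, 2, 2, 1, 2, 3, 2]
-420 [19, 2, 3, 2, -1, 51, 47]
-380 [21, 2, 2, 2, 53, 51, 52]
-340 [19, 1, 2, 2, 51, 51, 51]
-410 [[-82.0, -121.0], [-56.0, -74.0]]
-380 [[-63.0, -125.0], [25.0, 15.0]]
-350 [[-63.0, -124.0], [52.0, 42.0]]
-320 [[-69.0, -110.0], [55.0, 6.0]]
-290 [[-10.0, -62.0], [50.0, 25.0]]
-260 [[-13.0, -34.0], [44.0, 22.0]]
-230 [[-14.0, -33.0], [44.0, 21.0]]
-200 [[-18.0, -35.0], [37.0, 24.0]]
-170 [[-20.0, -37.0], [39.0, 27.0]]
-140 [[-15.0, -38.0], [40.0, 23.0]]
-110 [[-7.0, -60.0], [21.0, 54.0]]
-80 [[-12.0, -63.0], [20.0, 46.0]]
-50 [[-12.0, -46.0], [15.0, 9.0]]
```

The pair is at 129°, closed, with half its weight on the counter. A crate behind the wrist (y<-490, 137 mm high) would limit how flat the tool can go. I'll slide the pair left first, keeping it clamped, so the lay-down can go nearly flat.

Run:
```python
from plan import *
p0,R=getcmd(); d=n*80-u*40
for fr in ((.02,.06,.12,.19,.26),(.34,.42,.5,.58,.66),(.74,.82,.9,.96,1)):
    rows([(p0+d*f+zz*.5,R) for f in fr])
```

```text
dp [[-0.0008, -0.0016, 0.0006], [-0.0024, -0.004, 0.0026], [-0.0048, -0.0078, 0.0057], [-0.0076, -0.0121, 0.0092], [-0.0104, -0.0165, 0.0127]]
tw [[0.0, 0.0, 0.0], [0.0, 0.0, 0.0], [0.0, 0.0, 0.0], [0.0, 0.0, 0.0], [0.0, 0.0, 0.0]]
dp [[-0.0032, -0.0049, 0.0041], [-0.0064, -0.0099, 0.0081], [-0.0096, -0.0149, 0.0121], [-0.0128, -0.0198, 0.0162], [-0.016, -0.0248, 0.0202]]
tw [[0.0, 0.0, 0.0], [0.0, 0.0, 0.0], [0.0, 0.0, 0.0], [0.0, 0.0, 0.0], [0.0, 0.0, 0.0]]
dp [[-0.0032, -0.005, 0.004], [-0.0064, -0.0099, 0.0081], [-0.0096, -0.0149, 0.0121], [-0.012, -0.0186, 0.0151], [-0.0136, -0.0211, 0.0171]]
tw [[0.0, 0.0, 0.0], [0.0, 0.0, 0.0], [0.0, 0.0, 0.0], [0.0, 0.0, 0.0], [0.0, 0.0, 0.0]]
```

Call:
arm_command(
  delta_pos=[
    [-0.0008, -0.0016, 0.0006],
    [-0.0024, -0.004, 0.0026],
    [-0.0048, -0.0078, 0.0057],
    [-0.0076, -0.0121, 0.0092],
    [-0.0104, -0.0165, 0.0127],
  ],
  twist=[
    [0, 0, 0],
    [0, 0, 0],
    [0, 0, 0],
    [0, 0, 0],
    [0, 0, 0],
  ],
  grip=[0.01, 0.01, 0.01, 0.01, 0.01],
)

```text
t: 14.12
eef_pos: [536.3, -71.5, 102.8]
tcp_rot: [-141.0, -0.0, 11.2]
contact_force: [0.4, -1.1, -4.9]
finger_gap: 12.4
```

Call:
arm_command(
  delta_pos=[
    [-0.0032, -0.0049, 0.0041],
    [-0.0064, -0.0099, 0.0081],
    [-0.0096, -0.0149, 0.0121],
    [-0.0128, -0.0198, 0.0162],
    [-0.016, -0.0248, 0.0202],
  ],
  twist=[
    [0, 0, 0],
    [0, 0, 0],
    [0, 0, 0],
    [0, 0, 0],
    [0, 0, 0],
  ],
  grip=[0.01, 0.01, 0.01, 0.01, 0.01],
)

```text
t: 14.53
eef_pos: [514.5, -43.4, 102.8]
tcp_rot: [-140.9, -0.0, 11.1]
contact_force: [1.4, -0.7, -3.5]
finger_gap: 12.4
```

Call:
arm_command(
  delta_pos=[
    [-0.0032, -0.005, 0.004],
    [-0.0064, -0.0099, 0.0081],
    [-0.0096, -0.0149, 0.0121],
    [-0.012, -0.0186, 0.0151],
    [-0.0136, -0.0211, 0.0171],
  ],
  twist=[
    [0, 0, 0],
    [0, 0, 0],
    [0, 0, 0],
    [0, 0, 0],
    [0, 0, 0],
  ],
  grip=[0.01, 0.01, 0.01, 0.01, 0.01],
)

```text
t: 14.95
eef_pos: [495.6, -19.0, 102.7]
tcp_rot: [-140.9, 0.0, 11.2]
contact_force: [0.7, -1.6, -3.4]
finger_gap: 12.5
```

```bash
python3 -c "
from plan import *
st()
s=bot.snapshot('scene'); i=s['frame']
cv2.imwrite('pics/q_zs.png',cv2.resize(i[110:240,180:340],None,fx=4.5,fy=4.5,interpolation=cv2.INTER_CUBIC))
s=bot.snapshot('wrist'); cv2.imwrite('pics/q_wrist.png',s['frame'])"
```

```text
t 14.95 p [495.6 -19.  102.7] rpy [-140.9    0.    11.2] q [ 22.7  29.6  -6.2 109.4 -34.1  65.9 -40.9] F [ 0.7 -1.6 -3.4] gap 12.5
err p [-0.8  1.   0. ] rot 0.1 a,z,l [-23.1 102.7 -40.6]
```

View pics/q_zs.png

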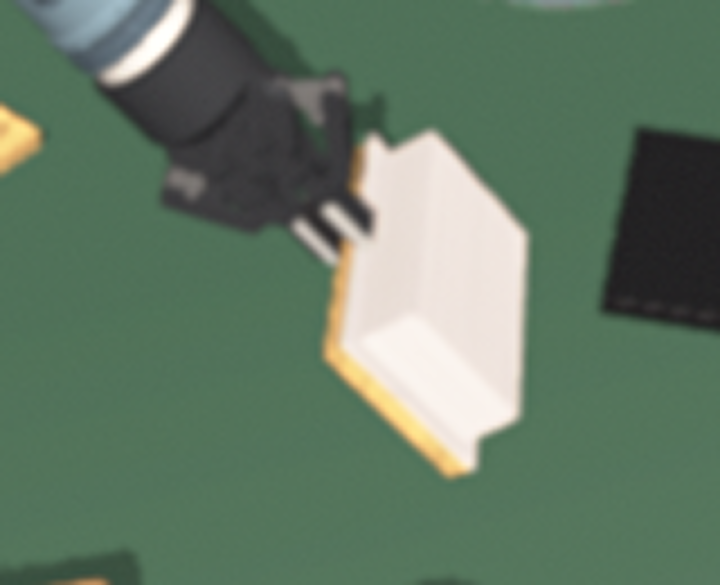

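View pics/q_wrist.png

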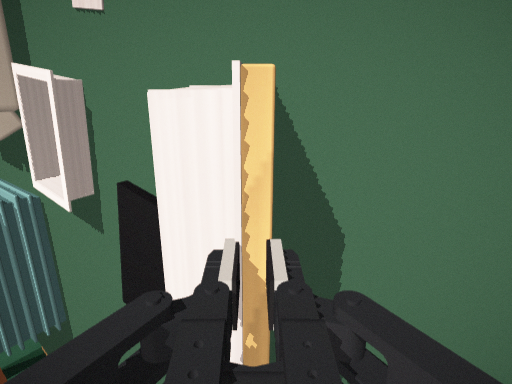

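Run:
```python
from plan import *
rot([1.5,3.5,5.5,7.5,9.5],(46.2,0),0)
rot([2,4,6,8,10],(46.2,0),0)
```

```text
dp [[-0.0, 0.0033, -0.0002], [-0.0, 0.0076, -0.0004], [-0.0, 0.0119, -0.0004], [-0.0, 0.0163, -0.0003], [-0.0, 0.0206, 0.0]]
tw [[0.026, 0.0, -0.0], [0.061, 0.0, -0.0], [0.096, 0.0, -0.0], [0.131, 0.0, -0.0], [0.166, 0.0, -0.0]]
dp [[-0.0, 0.0043, -0.0003], [-0.0, 0.0087, -0.0004], [-0.0, 0.013, -0.0004], [-0.0, 0.0174, -0.0002], [-0.0, 0.0217, 0.0001]]
tw [[0.035, 0.0, -0.0], [0.07, 0.0, -0.0], [0.105, 0.0, -0.0], [0.14, 0.0, -0.0], [0.175, 0.0, -0.0]]
```

Call:
arm_command(
  delta_pos=[
    [0, 0.0033, -0.0002],
    [0, 0.0076, -0.0004],
    [0, 0.0119, -0.0004],
    [0, 0.0163, -0.0003],
    [0, 0.0206, 0],
  ],
  twist=[
    [0.026, 0, 0],
    [0.061, 0, 0],
    [0.096, 0, 0],
    [0.131, 0, 0],
    [0.166, 0, 0],
  ],
  grip=[0.01, 0.01, 0.01, 0.01, 0.01],
)

```text
t: 15.47
eef_pos: [499.4, -36.2, 89.1]
tcp_rot: [-131.2, 0.0, 11.1]
contact_force: [0.4, 0.5, -4.5]
finger_gap: 12.3
```

Call:
arm_command(
  delta_pos=[
    [0, 0.0043, -0.0003],
    [0, 0.0087, -0.0004],
    [0, 0.013, -0.0004],
    [0, 0.0174, -0.0002],
    [0, 0.0217, 0.0001],
  ],
  twist=[
    [0.035, 0, 0],
    [0.07, 0, 0],
    [0.105, 0, 0],
    [0.14, 0, 0],
    [0.175, 0, 0],
  ],
  grip=[0.01, 0.01, 0.01, 0.01, 0.01],
)

```text
t: 15.88
eef_pos: [502.3, -50.5, 72.5]
tcp_rot: [-121.2, 0.0, 11.1]
contact_force: [-0.6, 1.0, -5.3]
finger_gap: 11.9
```

```bash
python3 -c "
from plan import *
st()
s=bot.snapshot('scene'); i=s['frame']
cv2.imwrite('pics/r_zs.png',cv2.resize(i[90:240,130:340],None,fx=3.6,fy=3.6,interpolation=cv2.INTER_CUBIC))
s=bot.snapshot('side'); cv2.imwrite('pics/r_side.png',s['frame'])"
```

```text
t 15.88 p [502.3 -50.5  72.5] rpy [-121.2    0.    11.1] q [ 31.8  44.9  -7.7 100.2 -39.6  79.9 -30.9] F [-0.6  1.  -5.3] gap 11.9
err p [ 0.  -0.7 -0.9] rot 0.2 a,z,l [-55.3  72.5 -40.1]
```

View pics/r_zs.png

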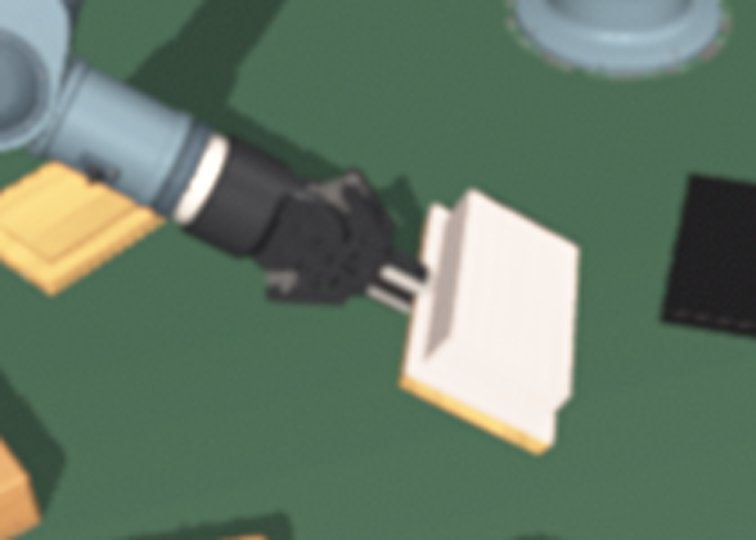

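View pics/r_side.png

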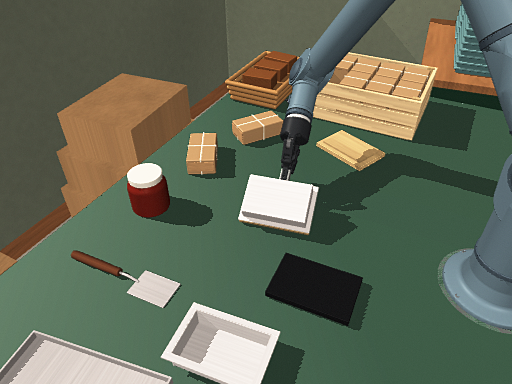

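Run:
```python
from plan import *
rot([1.5,3.5,5.5,7.5,9.5],(46.2,0),-1)
```

```text
dp [[-0.0, 0.0034, -0.0001], [-0.0, 0.0079, -0.0002], [-0.0, 0.0125, -0.0001], [-0.0, 0.017, 0.0001], [-0.0, 0.0215, 0.0005]]
tw [[0.026, 0.0, -0.0], [0.061, 0.0, -0.0], [0.096, 0.0, -0.0], [0.131, 0.0, -0.0], [0.166, 0.0, -0.0]]
```

Call:
arm_command(
  delta_pos=[
    [0, 0.0034, -0.0001],
    [0, 0.0079, -0.0002],
    [0, 0.0125, -0.0001],
    [0, 0.017, 0.0001],
    [0, 0.0215, 0.0005],
  ],
  twist=[
    [0.026, 0, 0],
    [0.061, 0, 0],
    [0.096, 0, 0],
    [0.131, 0, 0],
    [0.166, 0, 0],
  ],
  grip=[0.01, 0.01, 0.01, 0.01, 0.01],
)

```text
t: 16.4
eef_pos: [505.0, -60.9, 54.8]
tcp_rot: [-111.8, -0.1, 11.1]
contact_force: [-0.2, 1.0, -3.9]
finger_gap: 12.3
```

```bash
python3 -c "
from plan import *
st()
s=bot.snapshot('scene')
P,uv=pts(s); A=(P-W(0,0))@np.stack([n,zz,u],1)
m=(A[:,0]>-60)&(A[:,0]<70)&(abs(A[:,2]+40)<100)&(A[:,1]>4)
for r in bot.masks_of(s,'mould_mid')[:2]:
    P,_=pts(s,r['mask']); A=(P-W(0,0))@np.stack([n,zz,u],1); print(r['score'],r['pixel'],np.percentile(A,[1,50,99],axis=0).round().tolist())
P,uv=pts(s)
for dx in (0,):
  p,R=getcmd(); L=(P-p)@R; k=(L[:,2]<-130)&(L[:,2]>-430)&(np.hypot(L[:,0],L[:,1])<140)&(P[:,2]>60); print('arm minz', P[k,2].min(), 'ymin',P[k,1].min())
cv2.imwrite('pics/s_scene.png',s['frame'])
s=bot.snapshot('side'); cv2.imwrite('pics/s_side.png',cv2.resize(s['frame'][20:260,180:400],None,fx=2.4,fy=2.4))"
```

```text
t 16.4 p [505.  -60.9  54.8] rpy [-1.118e+02 -1.000e-01  1.110e+01] q [ 34.8  52.7  -8.8  95.3 -41.1  86.5 -28.2] F [-0.2  1.  -3.9] gap 12.3
err p [ 0.7 -0.6  0. ] rot 0.1 a,z,l [-66.   54.8 -39.4]
0.72 [261.1, 182.7] [[-56.0, 15.0, -114.0], [2.0, 65.0, -8.0], [54.0, 88.0, 47.0]]
arm minz 80.88141419694823 ymin -505.0292379745106
```

View pics/s_side.png

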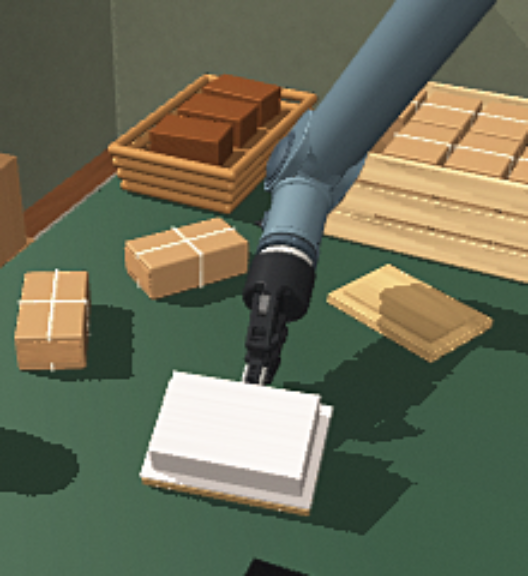

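View pics/s_scene.png

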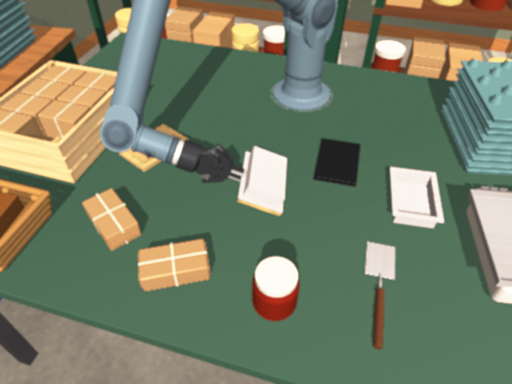

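```bash
python3 -c "
from plan import *
s=bot.snapshot('scene'); P,uv=pts(s)
f=s['frame'].astype(int)[uv[:,1],uv[:,0]]
blue=(f[:,0]-f[:,2]>20)&(uv[:,0]>90)&(uv[:,0]<190)&(uv[:,1]>100)&(uv[:,1]<175)
Q=P[blue]; print(len(Q),np.percentile(Q,[1,5,25,50,75,95,99],axis=0).round())
p,R=getcmd(); L=(Q-p)@R; print(np.percentile(L,[1,5,50,95,99],axis=0).round())
s=bot.snapshot('side'); P,uv=pts(s); f=s['frame'].astype(int)[uv[:,1],uv[:,0]]
L=(P-p)@R
blue=(f[:,0]-f[:,2]>15)&(L[:,2]>-430)&(L[:,2]<-120)&(np.hypot(L[:,0],L[:,1])<180)&(P[:,2]>40)
Q=P[blue];print(len(Q),np.percentile(Q,[1,5,50,95,99],axis=0).round())
"
```

```text
2518 [[ 531. -363.  125.]
 [ 539. -354.  141.]
 [ 559. -329.  162.]
 [ 572. -303.  185.]
 [ 588. -271.  217.]
 [ 608. -223.  247.]
 [ 612. -212.  254.]]
[[ -16.  -91. -348.]
 [  -8.  -82. -341.]
 [  23.  -30. -290.]
 [  49.    4. -192.]
 [  52.   13. -180.]]
2077 [[ 456. -336.  143.]
 [ 472. -318.  153.]
 [ 525. -290.  212.]
 [ 582. -225.  306.]
 [ 596. -209.  321.]]
```

Run:
```python
from plan import *
rot([1,2,3,4,4.7],(46.2,0),-.5)
```

```text
dp [[-0.0, 0.0023, -0.0001], [-0.0, 0.0045, -0.0002], [-0.0, 0.0068, -0.0002], [-0.0, 0.009, -0.0002], [-0.0, 0.0106, -0.0002]]
tw [[0.017, 0.0, -0.0], [0.035, 0.0, -0.0], [0.052, 0.0, -0.0], [0.07, 0.0, -0.0], [0.082, 0.0, -0.0]]
```

Call:
arm_command(
  delta_pos=[
    [0, 0.0023, -0.0001],
    [0, 0.0045, -0.0002],
    [0, 0.0068, -0.0002],
    [0, 0.009, -0.0002],
    [0, 0.0106, -0.0002],
  ],
  twist=[
    [0.017, 0, 0],
    [0.035, 0, 0],
    [0.052, 0, 0],
    [0.07, 0, 0],
    [0.082, 0, 0],
  ],
  grip=[0.01, 0.01, 0.01, 0.01, 0.01],
)

```text
t: 17.07
eef_pos: [505.4, -64.8, 44.8]
tcp_rot: [-107.1, -0.0, 11.0]
contact_force: [-0.2, -1.3, -2.9]
finger_gap: 12.0
```

```bash
python3 -c "
from plan import *
st()
s=bot.snapshot('side'); f=s['frame']
cv2.imwrite('pics/t_side.png',cv2.resize(f[130:250,220:340],None,fx=5,fy=5,interpolation=cv2.INTER_CUBIC))
P,uv=pts(s); A=(P-W(0,0))@np.stack([n,zz,u],1)
for r in bot.masks_of(s,'mould_mid')[:1]:
    Q,_=pts(s,r['mask']); A=(Q-W(0,0))@np.stack([n,zz,u],1); print(r['score'],r['pixel'],np.percentile(A,[1,50,99],axis=0).round().tolist())
# lowest points of gripper
p,R=getcmd(); L=(P-p)@R; Z=P[:,2]
s=bot.snapshot('scene'); cv2.imwrite('pics/t_zs.png',cv2.resize(s['frame'][130:230,170:300],None,fx=5.5,fy=5.5,interpolation=cv2.INTER_CUBIC))
s=bot.snapshot('wrist'); cv2.imwrite('pics/t_wrist.png',s['frame'])
"
```

```text
t 17.07 p [505.4 -64.8  44.8] rpy [-107.1   -0.    11. ] q [ 36.   56.7  -9.3  92.8 -41.7  89.7 -27.3] F [-0.2 -1.3 -2.9] gap 12.0
err p [ 0.3 -0.5 -0.3] rot 0.1 a,z,l [-69.9  44.8 -39.8]
0.76 [281.8, 201.7] [[-129.0, 2.0, -125.0], [21.0, 63.0, -48.0], [51.0, 84.0, 43.0]]
```

View pics/t_side.png

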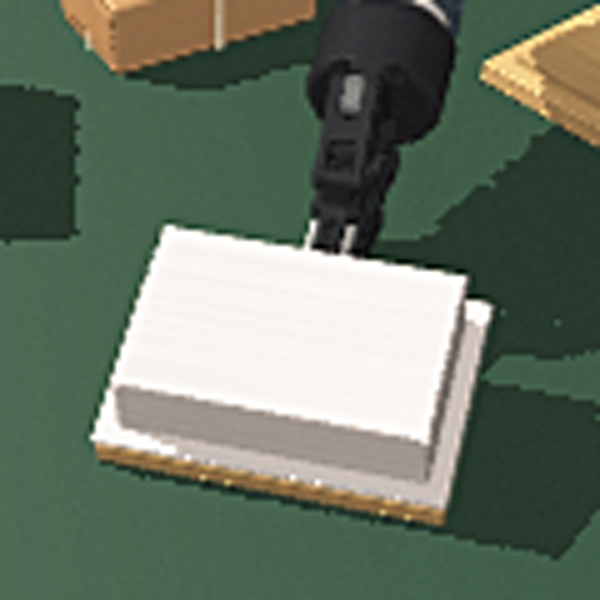

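View pics/t_zs.png

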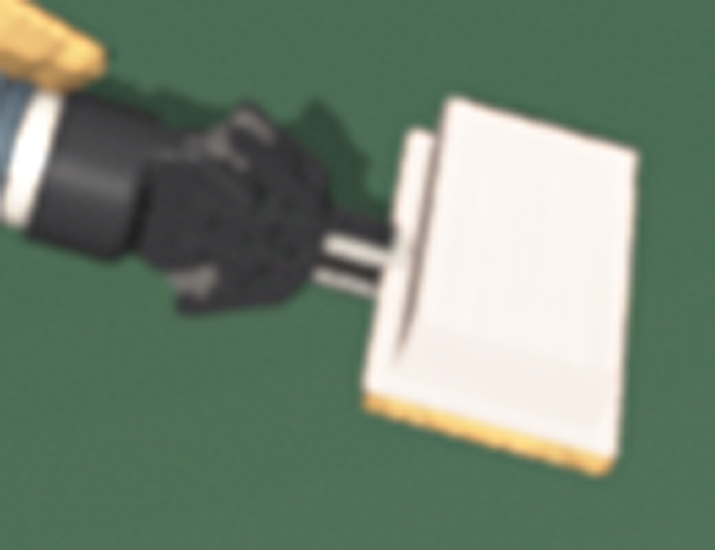

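View pics/t_wrist.png

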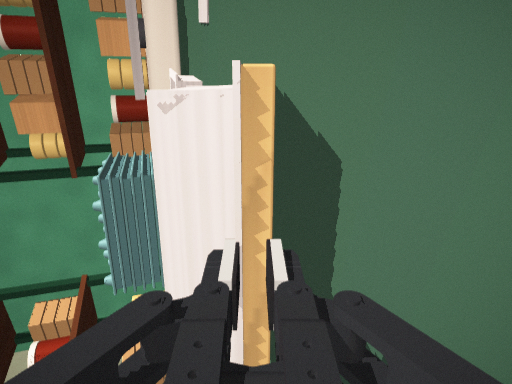

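```bash
cat >> plan.py <<'E'
PIV=46.2
def EC(th,tau,s,h,piv=PIV,lu=-40):
    t=np.radians(tau); f=np.radians(th); e=np.array([piv-116*np.cos(f),116*np.sin(f)])
    zt=np.array([np.cos(t),-np.sin(t)]); yu=np.array([np.sin(t),np.cos(t)])
    q=e+s*zt+h*yu; k=q[1]+95*np.sin(t)-60*np.cos(t)
    print("th",th,"tau",tau,"tcp",q.round(1),"knuckle z",round(k,1),"tip low z",round(q[1]-11*np.sin(t)-(h+7)*np.cos(t),1))
    return (W(q[0],q[1],lu),Rt(180-tau))
E
python3 - <<'E'
from plan import *
c=getcmd(); q=EC(17,17,-8.2,8.9); print("diff",np.round(q[0]-c[0],1),np.degrees(Ro.from_matrix(c[1].T@q[1]).magnitude()))
rows([EC(17,17,-8.2,h) for h in (8.9,9.4,10,10.2,10.2)])
for k in range(2):
    rows([EC(17-1.35*i,17+.8*i,-8.2-.2*i,10.2) for i in range(5*k+1,5*k+6)])
E
```

```text
th 17 tau 17 tcp [-70.   44.8] knuckle z 15.2 tip low z 26.4
diff [ 0.1 -0.5 -0.2] 0.17710313585277498
th 17 tau 17 tcp [-70.   44.8] knuckle z 15.2 tip low z 26.4
th 17 tau 17 tcp [-69.8  45.3] knuckle z 15.7 tip low z 26.4
th 17 tau 17 tcp [-69.6  45.9] knuckle z 16.3 tip low z 26.4
th 17 tau 17 tcp [-69.6  46.1] knuckle z 16.5 tip low z 26.4
th 17 tau 17 tcp [-69.6  46.1] knuckle z 16.5 tip low z 26.4
dp [[0.0, 0.0004, -0.0005], [0.0, -0.0001, -0.0005], [0.0, -0.0007, -0.0005], [0.0, -0.0009, -0.0005], [0.0, -0.0009, -0.0005]]
tw [[0.003, 0.0, 0.0], [0.003, 0.0, 0.0], [0.003, 0.0, 0.0], [0.003, 0.0, 0.0], [0.003, 0.0, 0.0]]
th 15.65 tau 17.8 tcp [-70.4  43.6] knuckle z 15.5 tip low z 23.8
th 14.3 tau 18.6 tcp [-71.1  41.1] knuckle z 14.5 tip low z 21.3
th 12.95 tau 19.4 tcp [-71.8  38.5] knuckle z 13.5 tip low z 18.7
th 11.6 tau 20.2 tcp [-72.4  36. ] knuckle z 12.5 tip low z 16.1
th 10.25 tau 21.0 tcp [-72.9  33.5] knuckle z 11.5 tip low z 13.5
dp [[0.0, 0.0026, 0.0], [0.0, 0.0052, 0.0001], [0.0, 0.0078, 0.0002], [0.0, 0.0104, 0.0003], [0.0, 0.013, 0.0006]]
tw [[-0.014, 0.0, 0.0], [-0.028, 0.0, 0.0], [-0.042, 0.0, 0.0], [-0.056, 0.0, 0.0], [-0.07, 0.0, 0.0]]
th 8.899999999999999 tau 21.8 tcp [-73.3  30.9] knuckle z 10.5 tip low z 10.9
th 7.549999999999999 tau 22.6 tcp [-73.7  28.3] knuckle z 9.5 tip low z 8.2
th 6.199999999999999 tau 23.4 tcp [-74.1  25.8] knuckle z 8.4 tip low z 5.6
th 4.85 tau 24.2 tcp [-74.3  23.2] knuckle z 7.4 tip low z 3.0
th 3.5 tau 25.0 tcp [-74.5  20.6] knuckle z 6.4 tip low z 0.4
dp [[0.0, 0.0025, 0.0005], [0.0, 0.0051, 0.001], [0.0, 0.0076, 0.0016], [0.0, 0.0101, 0.0023], [0.0, 0.0125, 0.003]]
tw [[-0.014, 0.0, 0.0], [-0.028, 0.0, 0.0], [-0.042, 0.0, 0.0], [-0.056, 0.0, 0.0], [-0.07, 0.0, 0.0]]
```

Call:
arm_command(
  delta_pos=[
    [0, 0.0004, -0.0005],
    [0, -0.0001, -0.0005],
    [0, -0.0007, -0.0005],
    [0, -0.0009, -0.0005],
    [0, -0.0009, -0.0005],
  ],
  twist=[
    [0.003, 0, 0],
    [0.003, 0, 0],
    [0.003, 0, 0],
    [0.003, 0, 0],
    [0.003, 0, 0],
  ],
  grip=[0.015, 0.018, 0.02, 0.02, 0.02],
  grip_force=40,
)

```text
t: 17.68
eef_pos: [504.9, -63.8, 46.4]
tcp_rot: [-106.9, -0.0, 11.2]
contact_force: [-0.2, 1.1, -3.6]
finger_gap: 20.2
```

```bash
python3 -c "
from plan import *
o=bot.get_obs(); print(o['eef_pos'].round(1),o['contact_force'].round(1),o['finger_gap'])
s=bot.snapshot('wrist'); cv2.imwrite('pics/u_wrist.png',cv2.resize(s['frame'][200:384,150:370],None,fx=3,fy=3))
"
```

```text
[504.9 -63.8  46.4] [-0.2  1.1 -3.6] 20.17461514393351
```

View pics/u_wrist.png

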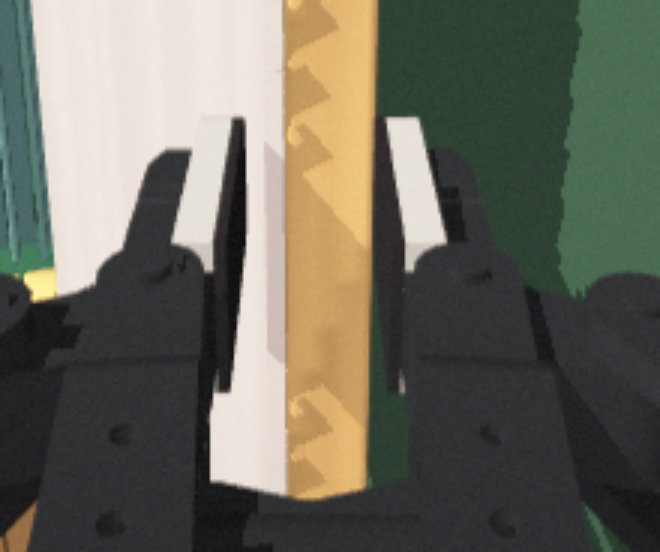

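Jaws eased to 20 mm, and the board edge rests on the lower pad (−3.6 N). Lowering.

Call:
arm_command(
  delta_pos=[
    [0, 0.0026, 0],
    [0, 0.0052, 0.0001],
    [0, 0.0078, 0.0002],
    [0, 0.0104, 0.0003],
    [0, 0.013, 0.0006],
  ],
  twist=[
    [-0.014, 0, 0],
    [-0.028, 0, 0],
    [-0.042, 0, 0],
    [-0.056, 0, 0],
    [-0.07, 0, 0],
  ],
  grip=[0.02, 0.02, 0.02, 0.02, 0.02],
)

```text
t: 18.15
eef_pos: [505.7, -67.8, 33.2]
tcp_rot: [-111.1, 0.0, 11.1]
contact_force: [0.6, 0.8, -3.6]
finger_gap: 19.8
```

```bash
python3 -c "
from plan import *
o=bot.get_obs(); print(o['eef_pos'].round(1),o['contact_force'].round(1),o['finger_gap'])
s=bot.snapshot('wrist'); cv2.imwrite('pics/v_wrist.png',s['frame'])
s=bot.snapshot('side'); 
cv2.imwrite('pics/v_side.png',cv2.resize(s['frame'][130:250,220:340],None,fx=4.5,fy=4.5,interpolation=cv2.INTER_CUBIC))
for r in bot.masks_of(s,'mould_mid')[:1]:
    m=cv2.erode(r['mask'].astype(np.uint8),np.ones((3,3)))>0
    Q,_=pts(s,m); A=(Q-W(0,0))@np.stack([n,zz,u],1); k=(A[:,1]>45)&(A[:,0]>-60); A=A[k]
    for _ in range(4):
        c=np.polyfit(A[:,0],A[:,1],1); r_=A[:,1]-np.polyval(c,A[:,0]); A=A[abs(r_)<2*r_.std()+.5]
    print('theta',np.degrees(np.arctan(c[0])),len(A),A.min(0),A.max(0))
"
```

```text
[505.7 -67.8  33.2] [ 0.6  0.8 -3.6] 19.84643217468752
theta -10.32185180169283 1788 [ -46.19489938   52.97684803 -115.66581845] [47.57224581 74.69935901 32.87345491]
```

View pics/v_wrist.png

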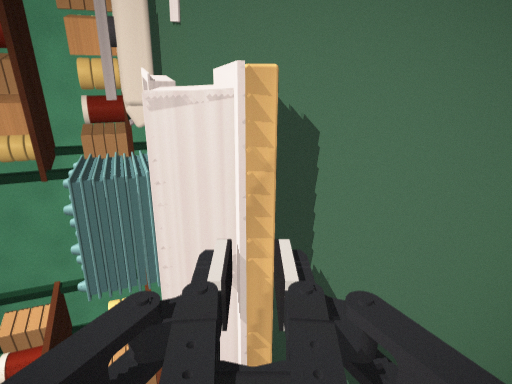

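View pics/v_side.png

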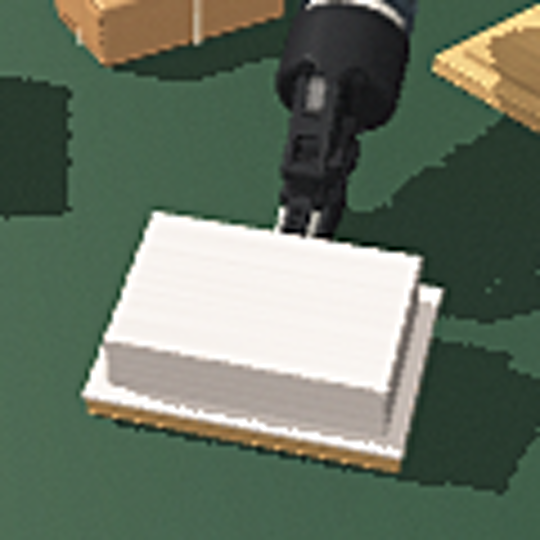

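Measured 10.3° against 10.25° planned. Continuing, stopping one row short.

Call:
arm_command(
  delta_pos=[
    [0, 0.0025, 0.0005],
    [0, 0.0051, 0.001],
    [0, 0.0076, 0.0016],
    [0, 0.0101, 0.0023],
  ],
  twist=[
    [-0.014, 0, 0],
    [-0.028, 0, 0],
    [-0.042, 0, 0],
    [-0.056, 0, 0],
  ],
  grip=[0.02, 0.02, 0.02, 0.02],
)

```text
t: 18.63
eef_pos: [505.9, -67.6, 27.5]
tcp_rot: [-113.7, -0.0, 11.3]
contact_force: [-4.6, 1.6, 16.6]
finger_gap: 19.8
```

```bash
cat >> plan.py <<'E'
def theta(save=None):
    s=bot.snapshot('side')
    if save: cv2.imwrite(save,cv2.resize(s['frame'][130:250,220:340],None,fx=4.5,fy=4.5,interpolation=cv2.INTER_CUBIC))
    for r in bot.masks_of(s,'mould_mid')[:1]:
        m=cv2.erode(r['mask'].astype(np.uint8),np.ones((3,3)))>0
        Q,_=pts(s,m); A=(Q-W(0,0))@np.stack([n,zz,u],1); k=(A[:,1]>45)&(A[:,0]>-75); A=A[k]
        for _ in range(4):
            c=np.polyfit(A[:,0],A[:,1],1); r_=A[:,1]-np.polyval(c,A[:,0]); A=A[abs(r_)<2*r_.std()+.5]
        print('theta',np.degrees(np.arctan(c[0])).round(1),len(A),A.min(0).round(),A.max(0).round())
E
python3 -c "
from plan import *
p,R=getcmd() # registered row5; fix to row4
dp5,tw5=np.array([0,.0125,.003]),np.array([-.07,0,0]); dp4,tw4=np.array([0,.0101,.0023]),np.array([-.056,0,0])
R0=R@Ro.from_rotvec(tw5).as_matrix().T; p0=p-R0@(dp5*1000); setcmd(p0+R0@(dp4*1000),R0@Ro.from_rotvec(tw4).as_matrix())
st(); theta()
s=bot.snapshot('wrist'); cv2.imwrite('pics/w_wrist.png',s['frame'])
"
```

```text
t 18.63 p [505.9 -67.6  27.5] rpy [-113.7   -0.    11.3] q [ 34.3  54.5  -8.   94.4 -40.2  84.5 -27.2] F [-4.6  1.6 16.6] gap 19.8
err p [-0.2  1.6  4.4] rot 0.5 a,z,l [-72.8  27.5 -39.9]
theta -7.4 1654 [ -46.   53. -116.] [47. 69. 31.]
```

View pics/w_wrist.png

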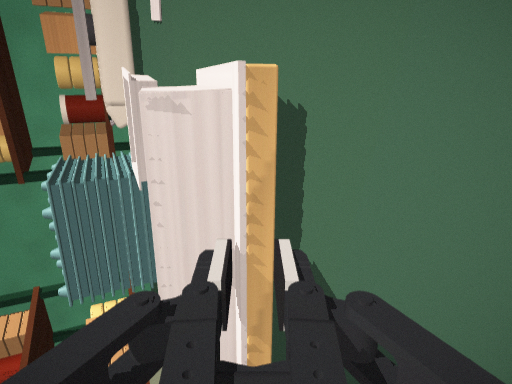

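The tool reads +16.6 N upward: the lower finger or knuckle has met the counter with the board edge still 15 mm up (7.4°). Withdrawing here would drop it. I'll lift back to 17°, open the jaws wide so the upper finger clears the mould's foot, and lay down with the lower finger only, since the open knuckles sit higher.

Run:
```python
from plan import *
rows([EC(7.4+1.5*i,22.9-.9*i,-9.4+.15*i,10.2) for i in range(1,6)])
rows([EC(t,a,-8.2,10.2) for t,a in ((16,17.8),(17,17),(17,17))])
```

```text
th 8.9 tau 22.0 tcp [-73.2  30.9] knuckle z 10.8 tip low z 10.8
th 10.4 tau 21.099999999999998 tcp [-72.7  33.7] knuckle z 12.0 tip low z 13.7
th 11.9 tau 20.2 tcp [-72.2  36.6] knuckle z 13.1 tip low z 16.6
th 13.4 tau 19.299999999999997 tcp [-71.6  39.4] knuckle z 14.2 tip low z 19.5
th 14.9 tau 18.4 tcp [-70.9  42.2] knuckle z 15.3 tip low z 22.4
dp [[0.0, -0.0075, -0.0021], [0.0, -0.0103, -0.0028], [0.0, -0.0131, -0.0035], [0.0, -0.0159, -0.0041], [0.0, -0.0188, -0.0047]]
tw [[0.039, 0.0, 0.0], [0.055, 0.0, 0.0], [0.07, 0.0, 0.0], [0.086, 0.0, 0.0], [0.102, 0.0, 0.0]]
th 16 tau 17.8 tcp [-70.   44.2] knuckle z 16.1 tip low z 24.5
th 17 tau 17 tcp [-69.6  46.1] knuckle z 16.5 tip low z 26.4
th 17 tau 17 tcp [-69.6  46.1] knuckle z 16.5 tip low z 26.4
dp [[0.0, -0.0021, 0.0003], [0.0, -0.004, 0.0001], [0.0, -0.004, 0.0001]]
tw [[0.01, 0.0, 0.0], [0.024, 0.0, 0.0], [0.024, 0.0, 0.0]]
```

Call:
arm_command(
  delta_pos=[
    [0, -0.0075, -0.0021],
    [0, -0.0103, -0.0028],
    [0, -0.0131, -0.0035],
    [0, -0.0159, -0.0041],
    [0, -0.0188, -0.0047],
  ],
  twist=[
    [0.039, 0, 0],
    [0.055, 0, 0],
    [0.07, 0, 0],
    [0.086, 0, 0],
    [0.102, 0, 0],
  ],
  grip=[0.02, 0.02, 0.02, 0.02, 0.02],
)

```text
t: 19.2
eef_pos: [505.8, -66.5, 42.0]
tcp_rot: [-108.4, -0.0, 11.0]
contact_force: [1.4, -0.8, -2.9]
finger_gap: 19.9
```

Call:
arm_command(
  delta_pos=[
    [0, -0.0021, 0.0003],
    [0, -0.004, 0.0001],
    [0, -0.004, 0.0001],
  ],
  twist=[
    [0.01, 0, 0],
    [0.024, 0, 0],
    [0.024, 0, 0],
  ],
  grip=[0.02, 0.02, 0.02],
)

```text
t: 19.45
eef_pos: [505.2, -65.3, 45.8]
tcp_rot: [-107.0, 0.0, 11.0]
contact_force: [0.5, -2.7, -2.4]
finger_gap: 19.6
```

```bash
python3 -c "
from plan import *
st(); theta()
s=bot.snapshot('scene'); cv2.imwrite('pics/x_zs.png',cv2.resize(s['frame'][130:230,170:300],None,fx=5.5,fy=5.5,interpolation=cv2.INTER_CUBIC))
s=bot.snapshot('wrist'); cv2.imwrite('pics/x_wrist.png',cv2.resize(s['frame'][200:384,150:370],None,fx=3,fy=3))
"
```

```text
t 19.45 p [505.2 -65.3  45.8] rpy [-107.    0.   11.] q [ 36.1  56.6  -9.3  92.8 -41.7  89.8 -27.4] F [ 0.5 -2.7 -2.4] gap 19.6
err p [ 0.1 -0.9 -0.2] rot 0.1 a,z,l [-70.4  45.8 -40.1]
theta -16.6 1942 [ -35.   52. -117.] [56. 83. 32.]
```

View pics/x_zs.png

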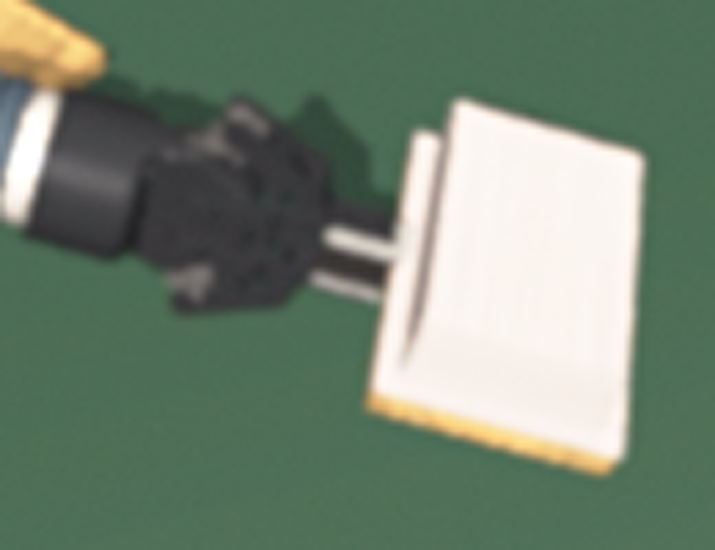

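View pics/x_wrist.png

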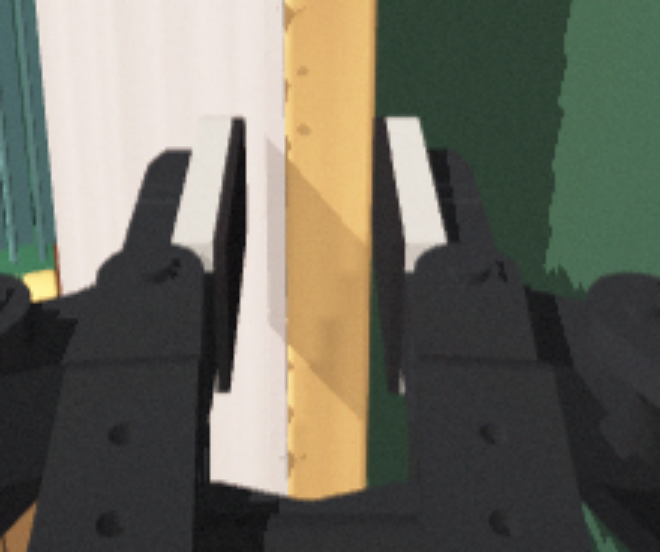

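The pair slid about 3 mm left, so the lower pad overlaps little. Advancing 5 mm along the finger and re-checking.

Run:
```python
from plan import *
rows([EC(17,17,-8.2+i,10.2) for i in (1,2,3,4,5)])
```

```text
th 17 tau 17 tcp [-68.6  45.8] knuckle z 16.2 tip low z 26.1
th 17 tau 17 tcp [-67.7  45.5] knuckle z 15.9 tip low z 25.8
th 17 tau 17 tcp [-66.7  45.2] knuckle z 15.6 tip low z 25.5
th 17 tau 17 tcp [-65.8  44.9] knuckle z 15.3 tip low z 25.2
th 17 tau 17 tcp [-64.8  44.6] knuckle z 15.0 tip low z 24.9
dp [[0.0, -0.0, 0.001], [0.0, -0.0, 0.002], [0.0, -0.0, 0.003], [0.0, -0.0, 0.004], [0.0, -0.0, 0.005]]
tw [[0.0, 0.0, 0.0], [0.0, 0.0, 0.0], [0.0, 0.0, 0.0], [0.0, 0.0, 0.0], [0.0, 0.0, 0.0]]
```

Call:
arm_command(
  delta_pos=[
    [0, 0, 0.001],
    [0, 0, 0.002],
    [0, 0, 0.003],
    [0, 0, 0.004],
    [0, 0, 0.005],
  ],
  twist=[
    [0, 0, 0],
    [0, 0, 0],
    [0, 0, 0],
    [0, 0, 0],
    [0, 0, 0],
  ],
  grip=[0.02, 0.02, 0.02, 0.02, 0.02],
)

```text
t: 20.07
eef_pos: [504.1, -59.6, 44.5]
tcp_rot: [-107.0, 0.0, 11.1]
contact_force: [0.7, -2.3, -2.0]
finger_gap: 20.0
```

```bash
python3 -c "
from plan import *
st(); theta()
s=bot.snapshot('scene'); cv2.imwrite('pics/y_zs.png',cv2.resize(s['frame'][130:230,170:300],None,fx=5.5,fy=5.5,interpolation=cv2.INTER_CUBIC))
"
```

```text
t 20.07 p [504.1 -59.6  44.5] rpy [-107.     0.    11.1] q [ 35.8  56.5  -9.5  93.3 -41.9  89.3 -27.3] F [ 0.7 -2.3 -2. ] gap 20.0
err p [-0.1  0.2 -0. ] rot 0.0 a,z,l [-64.6  44.5 -40. ]
theta -16.8 1976 [ -36.   52. -116.] [56. 83. 34.]
```

View pics/y_zs.png

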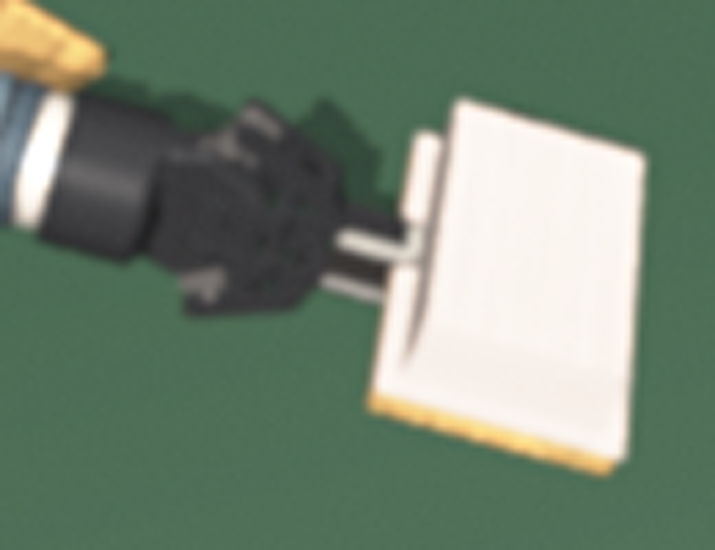

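Pair stayed put and the upper pad now covers ~6 mm of the flange. Opening the jaws step by step while the lower pad stays in place.

```bash
cat >> plan.py <<'E'
def sw(w):
    c=lambda w: np.sqrt(1-(-.1045+w/114)**2)
    return 57*(c(20)-c(w))
E
python3 - <<'E'
from plan import *
ws=list(range(23,76,3))+[75,75]
print(len(ws))
for k in range(0,len(ws),5):
    print(ws[k:k+5]); rows([EC(17,17,-3.2+sw(w),10.2+(w-20)/2) for w in ws[k:k+5]])
E
```

```text
20
[23, 26, 29, 32, 35]
th 17 tau 17 tcp [-64.2  46. ] knuckle z 16.4 tip low z 24.9
th 17 tau 17 tcp [-63.7  47.4] knuckle z 17.8 tip low z 24.9
th 17 tau 17 tcp [-63.   48.8] knuckle z 19.2 tip low z 24.8
th 17 tau 17 tcp [-62.3  50.1] knuckle z 20.5 tip low z 24.7
th 17 tau 17 tcp [-61.6  51.5] knuckle z 21.9 tip low z 24.6
dp [[0.0, -0.0015, 0.0001], [0.0, -0.003, 0.0002], [0.0, -0.0045, 0.0005], [0.0, -0.006, 0.0007], [0.0, -0.0075, 0.001]]
tw [[0.0, 0.0, 0.0], [0.0, 0.0, 0.0], [0.0, 0.0, 0.0], [0.0, 0.0, 0.0], [0.0, 0.0, 0.0]]
[38, 41, 44, 47, 50]
th 17 tau 17 tcp [-60.9  52.8] knuckle z 23.2 tip low z 24.5
th 17 tau 17 tcp [-60.1  54.1] knuckle z 24.5 tip low z 24.4
th 17 tau 17 tcp [-59.2  55.4] knuckle z 25.8 tip low z 24.3
th 17 tau 17 tcp [-58.4  56.7] knuckle z 27.1 tip low z 24.2
th 17 tau 17 tcp [-57.4  58. ] knuckle z 28.4 tip low z 24.0
dp [[0.0, -0.0015, 0.0003], [0.0, -0.003, 0.0007], [0.0, -0.0045, 0.0011], [0.0, -0.006, 0.0016], [0.0, -0.0075, 0.0021]]
tw [[0.0, 0.0, 0.0], [0.0, 0.0, 0.0], [0.0, 0.0, 0.0], [0.0, 0.0, 0.0], [0.0, 0.0, 0.0]]
[53, 56, 59, 62, 65]
th 
[... 348 characters left out ...]
11], [0.0, -0.0045, 0.0018], [0.0, -0.006, 0.0025], [0.0, -0.0075, 0.0033]]
tw [[0.0, 0.0, 0.0], [0.0, 0.0, 0.0], [0.0, 0.0, 0.0], [0.0, 0.0, 0.0], [0.0, 0.0, 0.0]]
[68, 71, 74, 75, 75]
th 17 tau 17 tcp [-50.9  65.4] knuckle z 35.8 tip low z 22.8
th 17 tau 17 tcp [-49.6  66.6] knuckle z 37.0 tip low z 22.6
th 17 tau 17 tcp [-48.3  67.8] knuckle z 38.2 tip low z 22.3
th 17 tau 17 tcp [-47.8  68.2] knuckle z 38.6 tip low z 22.2
th 17 tau 17 tcp [-47.8  68.2] knuckle z 38.6 tip low z 22.2
dp [[0.0, -0.0015, 0.0008], [0.0, -0.003, 0.0017], [0.0, -0.0045, 0.0026], [0.0, -0.005, 0.0029], [0.0, -0.005, 0.0029]]
tw [[0.0, 0.0, 0.0], [0.0, 0.0, 0.0], [0.0, 0.0, 0.0], [0.0, 0.0, 0.0], [0.0, 0.0, 0.0]]
```

Call:
arm_command(
  delta_pos=[
    [0, -0.0015, 0.0001],
    [0, -0.003, 0.0002],
    [0, -0.0045, 0.0005],
    [0, -0.006, 0.0007],
    [0, -0.0075, 0.001],
  ],
  twist=[
    [0, 0, 0],
    [0, 0, 0],
    [0, 0, 0],
    [0, 0, 0],
    [0, 0, 0],
  ],
  grip=[0.023, 0.026, 0.029, 0.032, 0.035],
)

```text
t: 20.63
eef_pos: [503.5, -56.4, 51.6]
tcp_rot: [-107.0, 0.0, 11.1]
contact_force: [-0.1, -1.8, -3.0]
finger_gap: 34.9
```

```bash
python3 -c "
from plan import *
o=bot.get_obs(); print(o['eef_pos'].round(1),o['contact_force'].round(1),o['finger_gap'])
theta()
s=bot.snapshot('scene'); cv2.imwrite('pics/z_zs.png',cv2.resize(s['frame'][130:230,170:300],None,fx=5.5,fy=5.5,interpolation=cv2.INTER_CUBIC))
"
```

```text
[503.5 -56.4  51.6] [-0.1 -1.8 -3. ] 34.947573598553554
theta -17.2 1977 [ -34.   52. -116.] [57. 84. 33.]
```

View pics/z_zs.png

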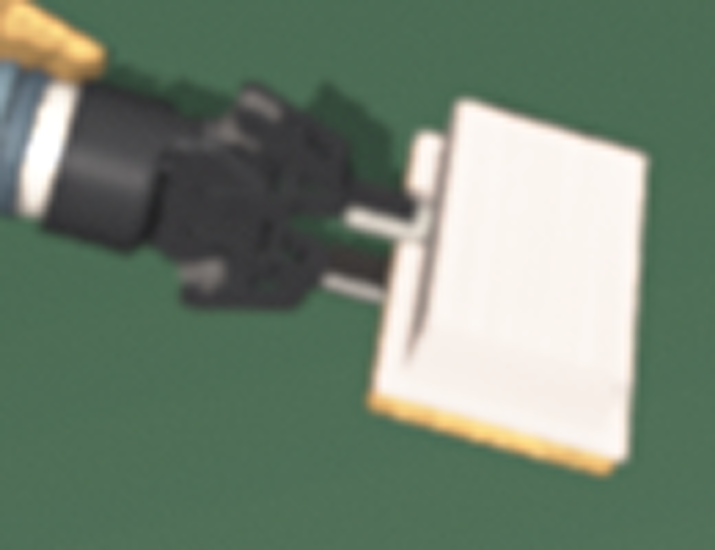

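Call:
arm_command(
  delta_pos=[
    [0, -0.0015, 0.0003],
    [0, -0.003, 0.0007],
    [0, -0.0045, 0.0011],
    [0, -0.006, 0.0016],
    [0, -0.0075, 0.0021],
  ],
  twist=[
    [0, 0, 0],
    [0, 0, 0],
    [0, 0, 0],
    [0, 0, 0],
    [0, 0, 0],
  ],
  grip=[0.038, 0.041, 0.044, 0.047, 0.05],
)

```text
t: 21.2
eef_pos: [502.8, -52.7, 58.1]
tcp_rot: [-107.0, -0.0, 11.1]
contact_force: [0.1, -2.5, -2.2]
finger_gap: 50.2
```

```bash
python3 -c "
from plan import *
o=bot.get_obs(); print(o['eef_pos'].round(1),o['contact_force'].round(1),o['finger_gap'])
theta()
s=bot.snapshot('scene'); cv2.imwrite('pics/za_zs.png',cv2.resize(s['frame'][130:230,170:300],None,fx=5.5,fy=5.5,interpolation=cv2.INTER_CUBIC))
"
```

```text
[502.8 -52.7  58.1] [ 0.1 -2.5 -2.2] 50.19595379084073
theta -17.0 1960 [ -33.   52. -116.] [57. 83. 34.]
```

View pics/za_zs.png

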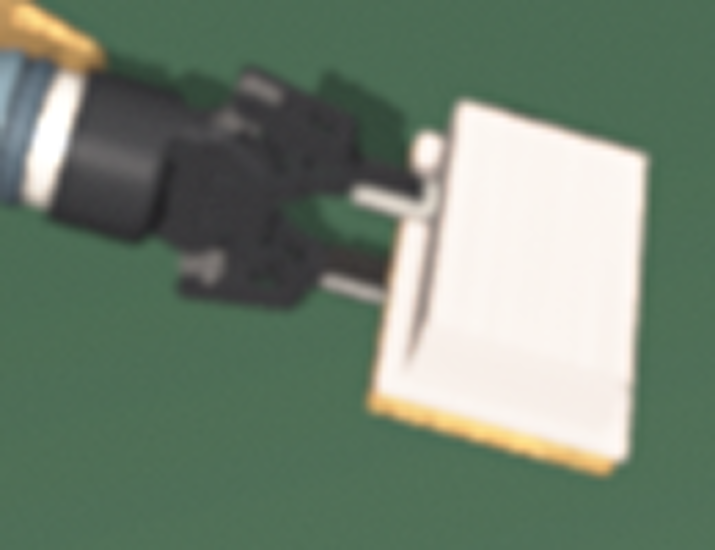

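Call:
arm_command(
  delta_pos=[
    [0, -0.0015, 0.0005],
    [0, -0.003, 0.0011],
    [0, -0.0045, 0.0018],
    [0, -0.006, 0.0025],
    [0, -0.0075, 0.0033],
  ],
  twist=[
    [0, 0, 0],
    [0, 0, 0],
    [0, 0, 0],
    [0, 0, 0],
    [0, 0, 0],
  ],
  grip=[0.053, 0.056, 0.059, 0.062, 0.065],
)

```text
t: 21.77
eef_pos: [501.8, -47.2, 64.3]
tcp_rot: [-107.0, -0.0, 11.1]
contact_force: [0.8, -2.7, -1.8]
finger_gap: 65.0
```

Call:
arm_command(
  delta_pos=[
    [0, -0.0015, 0.0008],
    [0, -0.003, 0.0017],
    [0, -0.0045, 0.0026],
    [0, -0.005, 0.0029],
    [0, -0.005, 0.0029],
  ],
  twist=[
    [0, 0, 0],
    [0, 0, 0],
    [0, 0, 0],
    [0, 0, 0],
    [0, 0, 0],
  ],
  grip=[0.068, 0.071, 0.074, 0.075, 0.075],
)

```text
t: 22.18
eef_pos: [501.0, -43.0, 68.3]
tcp_rot: [-107.0, -0.0, 11.1]
contact_force: [0.7, -1.2, -3.1]
finger_gap: 74.7
```

```bash
python3 -c "
from plan import *
st()
theta('pics/zb_side.png')
s=bot.snapshot('scene'); cv2.imwrite('pics/zb_zs.png',cv2.resize(s['frame'][130:230,170:300],None,fx=5.5,fy=5.5,interpolation=cv2.INTER_CUBIC))
"
```

```text
t 22.18 p [501.  -43.   68.3] rpy [-107.    -0.    11.1] q [ 35.4  53.5 -10.3  95.9 -42.8  88.9 -28.2] F [ 0.7 -1.2 -3.1] gap 74.7
err p [0.  0.1 0.2] rot 0.0 a,z,l [-47.7  68.3 -40. ]
theta -17.1 2015 [ -36.   52. -116.] [58. 84. 34.]
```

View pics/zb_zs.png

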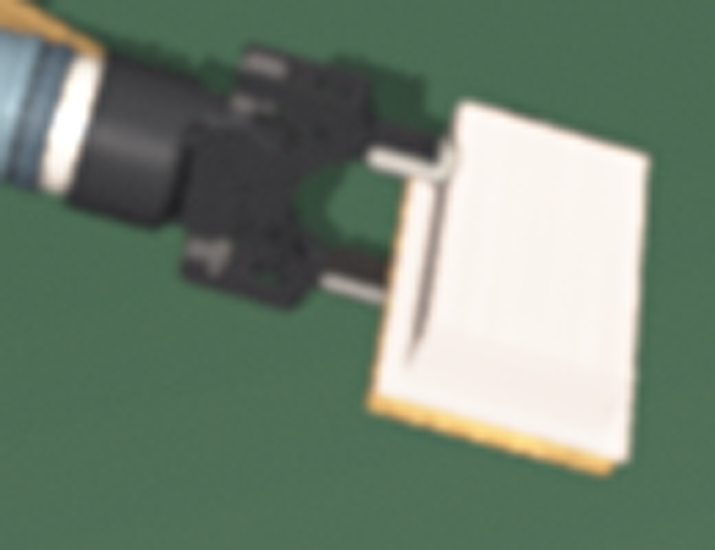

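View pics/zb_side.png

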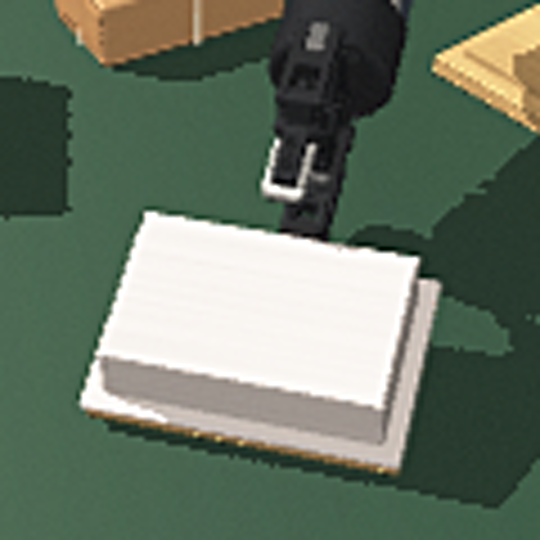

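Pair unchanged at 17.1°, with the upper finger now clear over the mould's foot. Lowering with the lower finger only.

Run:
```python
from plan import *
N=15
for k in range(0,N,5):
    rows([EC(17-12.2*i/N,17+18*i/N,2.5,36.6,piv=50) for i in range(k+1,k+6)])
```

```text
th 16.186666666666667 tau 18.2 tcp [-47.6  66.3] knuckle z 39.0 tip low z 21.5
th 15.373333333333333 tau 19.4 tcp [-47.3  64.4] knuckle z 39.4 tip low z 19.7
th 14.56 tau 20.6 tcp [-47.1  62.5] knuckle z 39.8 tip low z 17.9
th 13.746666666666666 tau 21.8 tcp [-46.8  60.6] knuckle z 40.2 tip low z 16.1
th 12.933333333333334 tau 23.0 tcp [-46.5  58.7] knuckle z 40.6 tip low z 14.2
dp [[0.0, 0.0017, 0.0008], [0.0, 0.0034, 0.0016], [0.0, 0.0051, 0.0024], [0.0, 0.0069, 0.0032], [0.0, 0.0086, 0.0041]]
tw [[-0.021, 0.0, 0.0], [-0.042, 0.0, 0.0], [-0.063, 0.0, 0.0], [-0.084, 0.0, 0.0], [-0.105, 0.0, 0.0]]
th 12.120000000000001 tau 24.2 tcp [-46.1  56.7] knuckle z 40.9 tip low z 12.4
th 11.306666666666668 tau 25.4 tcp [-45.8  54.7] knuckle z 41.3 tip low z 10.6
th 10.493333333333334 tau 26.6 tcp [-45.4  52.7] knuckle z 41.6 tip low z 8.8
th 9.68 tau 27.8 tcp [-45.1  50.7] knuckle z 41.9 tip low z 7.0
th 8.866666666666667 tau 29.0 tcp [-44.7  48.7] knuckle z 42.3 tip low z 5.2
dp [[0.0, 0.0017, 0.0011], [0.0, 0.0034, 0.0021], [0.0, 0.0051, 0.0033], [0.0, 0.0068, 0.0044], [0.0, 0.0085, 0.0055]]
tw [[-0.021, 0.0, 0.0], [-0.042, 0.0, 0.0], [-0.062, 0.0, 0.0], [-0.083, 0.0, 0.0], [-0.104, 0.0, 0.0]]
th 8.053333333333335 tau 30.2 tcp [-44.3  46.6] knuckle z 42.6 tip low z 3.4
th 7.240000000000002 tau 31.4 tcp [-43.9  44.6] knuckle z 42.8 tip low z 1.6
th 6.426666666666668 tau 32.6 tcp [-43.4  42.5] knuckle z 43.1 tip low z -0.2
th 5.613333333333335 tau 33.8 tcp [-43.   40.4] knuckle z 43.4 tip low z -2.0
th 4.800000000000001 tau 35.0 tcp [-42.6  38.3] knuckle z 43.6 tip low z -3.8
dp [[0.0, 0.0016, 0.0014], [0.0, 0.0033, 0.0027], [0.0, 0.0049, 0.0041], [0.0, 0.0065, 0.0055], [0.0, 0.0081, 0.007]]
tw [[-0.021, 0.0, 0.0], [-0.042, 0.0, 0.0], [-0.063, 0.0, 0.0], [-0.084, 0.0, 0.0], [-0.105, 0.0, 0.0]]
```

Call:
arm_command(
  delta_pos=[
    [0, 0.0017, 0.0008],
    [0, 0.0034, 0.0016],
    [0, 0.0051, 0.0024],
    [0, 0.0069, 0.0032],
    [0, 0.0086, 0.0041],
  ],
  twist=[
    [-0.021, 0, 0],
    [-0.042, 0, 0],
    [-0.063, 0, 0],
    [-0.084, 0, 0],
    [-0.105, 0, 0],
  ],
  grip=[0.075, 0.075, 0.075, 0.075, 0.075],
)

```text
t: 22.75
eef_pos: [500.6, -41.6, 58.7]
tcp_rot: [-113.1, -0.0, 11.1]
contact_force: [0.3, -2.0, -3.4]
finger_gap: 74.9
```

```bash
python3 -c "
from plan import *
o=bot.get_obs(); print(o['eef_pos'].round(1),o['contact_force'].round(1),o['finger_gap'])
theta('pics/zc_side.png')
s=bot.snapshot('scene'); cv2.imwrite('pics/zc_zs.png',cv2.resize(s['frame'][130:230,170:300],None,fx=5.5,fy=5.5,interpolation=cv2.INTER_CUBIC))
"
```

```text
[500.6 -41.6  58.7] [ 0.3 -2.  -3.4] 74.94167111691557
theta -12.9 1861 [ -40.   52. -117.] [55. 78. 32.]
```

View pics/zc_zs.png

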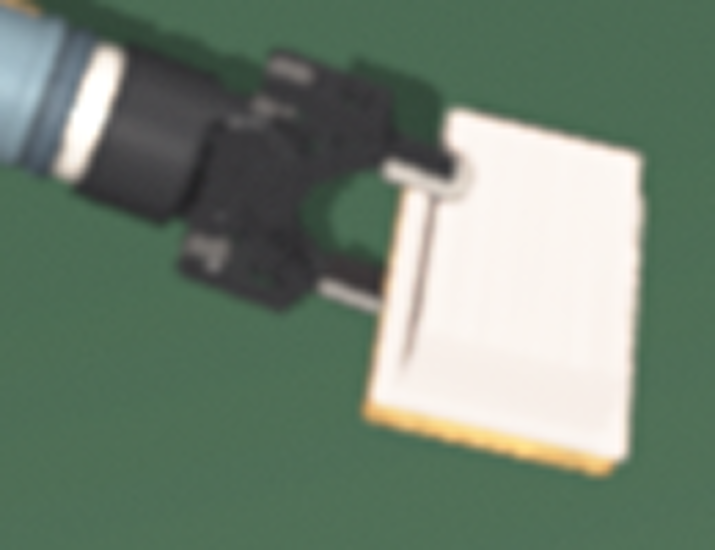

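12.9° as planned. Next.

Call:
arm_command(
  delta_pos=[
    [0, 0.0017, 0.0011],
    [0, 0.0034, 0.0021],
    [0, 0.0051, 0.0033],
    [0, 0.0068, 0.0044],
    [0, 0.0085, 0.0055],
  ],
  twist=[
    [-0.021, 0, 0],
    [-0.042, 0, 0],
    [-0.062, 0, 0],
    [-0.083, 0, 0],
    [-0.104, 0, 0],
  ],
  grip=[0.075, 0.075, 0.075, 0.075, 0.075],
)

```text
t: 23.32
eef_pos: [500.2, -39.9, 48.6]
tcp_rot: [-119.1, 0.0, 11.1]
contact_force: [0.9, -0.7, -3.1]
finger_gap: 74.7
```

```bash
python3 -c "
from plan import *
o=bot.get_obs(); print(o['eef_pos'].round(1),o['contact_force'].round(1),o['finger_gap'])
theta('pics/zd_side.png')
s=bot.snapshot('scene'); cv2.imwrite('pics/zd_zs.png',cv2.resize(s['frame'][130:230,170:300],None,fx=5.5,fy=5.5,interpolation=cv2.INTER_CUBIC))
"
```

```text
[500.2 -39.9  48.6] [ 0.9 -0.7 -3.1] 74.72478466666603
theta -8.9 1752 [ -43.   52. -116.] [51. 72. 33.]
```

View pics/zd_zs.png

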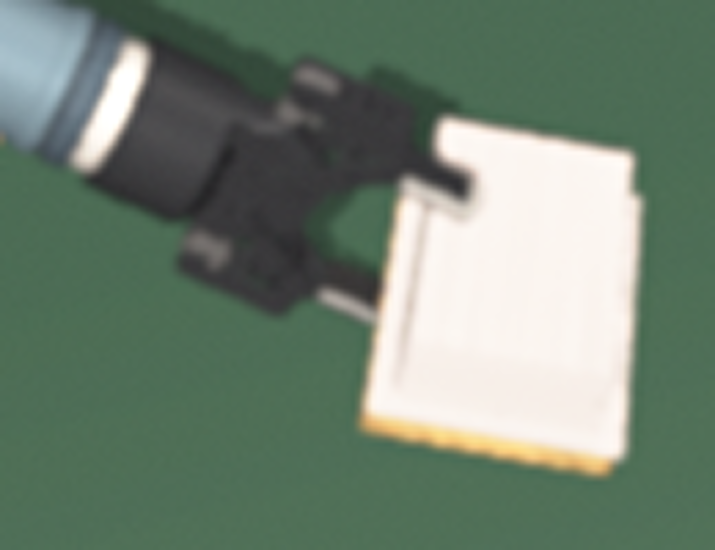

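Call:
arm_command(
  delta_pos=[
    [0, 0.0016, 0.0014],
    [0, 0.0033, 0.0027],
    [0, 0.0049, 0.0041],
  ],
  twist=[
    [-0.021, 0, 0],
    [-0.042, 0, 0],
    [-0.063, 0, 0],
  ],
  grip=[0.075, 0.075, 0.075],
)

```text
t: 23.72
eef_pos: [500.1, -39.0, 42.1]
tcp_rot: [-122.7, 0.0, 11.1]
contact_force: [0.6, -0.6, -2.9]
finger_gap: 74.4
```

Call:
arm_command(
  delta_pos=[
    [0, 0.0015, 0.0014],
  ],
  twist=[
    [-0.021, 0, 0],
  ],
  grip=[0.075],
)

```text
t: 23.8
eef_pos: [499.9, -38.5, 40.2]
tcp_rot: [-123.9, 0.0, 11.1]
contact_force: [-0.0, -0.3, -3.3]
finger_gap: 75.1
```

```bash
python3 -c "
from plan import *
q=EC(17-12.2*14/15,17+18*14/15,2.5,36.6,piv=50); setcmd(*q)
st()
theta('pics/ze_side.png')
"
```

```text
th 5.613333333333335 tau 33.8 tcp [-43.   40.4] knuckle z 43.4 tip low z -2.0
t 23.8 p [499.9 -38.5  40.2] rpy [-123.9    0.    11.1] q [ 30.3  46.   -7.6 101.7 -39.5  75.  -29.9] F [-0.  -0.3 -3.3] gap 75.1
err p [-0.1 -0.1 -0.2] rot 0.1 a,z,l [-43.1  40.2 -40.1]
theta -5.8 1597 [ -46.   53. -116.] [48. 67. 32.]
```

Run:
```python
from plan import *
rows([EC(5.1,34.6,2.2,36.6,piv=50),EC(4.6,35.4,1.8,36.6,piv=50),EC(4.1,36,1.4,36.6,piv=50)])
```

```text
th 5.1 tau 34.6 tcp [-42.9  39.2] knuckle z 43.7 tip low z -2.9
th 4.6 tau 35.4 tcp [-43.   38.1] knuckle z 44.2 tip low z -3.8
th 4.1 tau 36 tcp [-43.1  37.1] knuckle z 44.4 tip low z -4.7
dp [[0.0, 0.0009, 0.0007], [-0.0, 0.0019, 0.0013], [0.0, 0.0028, 0.0018]]
tw [[-0.014, -0.0, -0.0], [-0.028, 0.0, 0.0], [-0.038, -0.0, -0.0]]
```

Call:
arm_command(
  delta_pos=[
    [0, 0.0009, 0.0007],
    [0, 0.0019, 0.0013],
    [0, 0.0028, 0.0018],
  ],
  twist=[
    [-0.014, 0, 0],
    [-0.028, 0, 0],
    [-0.038, 0, 0],
  ],
  grip=[0.075, 0.075, 0.075],
)

```text
t: 24.15
eef_pos: [499.9, -38.0, 37.2]
tcp_rot: [-126.0, 0.0, 11.1]
contact_force: [1.0, 0.2, -4.6]
finger_gap: 74.9
```

```bash
python3 -c "
from plan import *
st()
theta('pics/zf_side.png')
s=bot.snapshot('scene'); cv2.imwrite('pics/zf_zs.png',cv2.resize(s['frame'][130:230,170:300],None,fx=5.5,fy=5.5,interpolation=cv2.INTER_CUBIC))
"
```

```text
t 24.15 p [499.9 -38.   37.2] rpy [-126.     0.    11.1] q [ 29.5  45.1  -7.3 102.5 -39.1  73.2 -30.3] F [ 1.   0.2 -4.6] gap 74.9
err p [-0.2  0.4  0.1] rot 0.0 a,z,l [-42.6  37.2 -40.1]
theta -4.4 1552 [ -46.   52. -116.] [49. 65. 32.]
```

View pics/zf_zs.png

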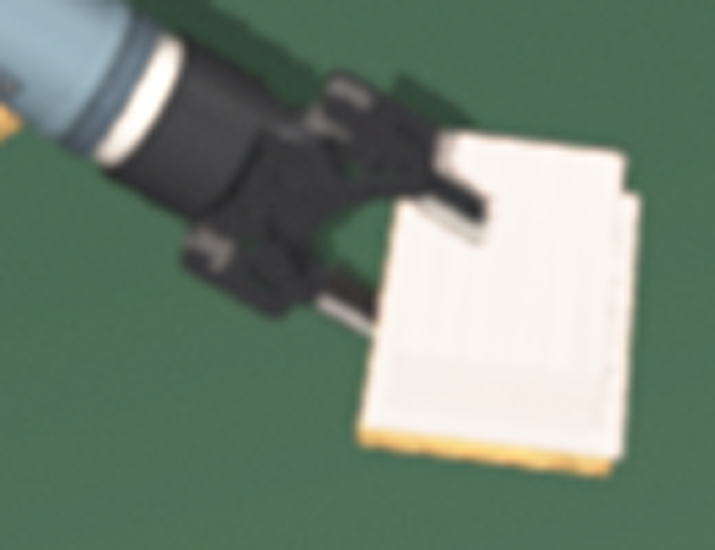

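Run:
```python
from plan import *
rows([EC(3.7,36.5,1.2,36.6,piv=50),EC(3.3,37,1.,36.6,piv=50),EC(2.9,37.5,.7,36.6,piv=50)])
```

```text
th 3.7 tau 36.5 tcp [-43.   36.2] knuckle z 44.5 tip low z -5.4
th 3.3 tau 37 tcp [-43.   35.3] knuckle z 44.6 tip low z -6.1
th 2.9 tau 37.5 tcp [-43.   34.5] knuckle z 44.7 tip low z -6.8
dp [[-0.0, 0.0007, 0.0005], [0.0, 0.0014, 0.0011], [-0.0, 0.002, 0.0015]]
tw [[-0.009, -0.0, 0.0], [-0.018, -0.0, 0.0], [-0.027, 0.0, 0.0]]
```

Call:
arm_command(
  delta_pos=[
    [0, 0.0007, 0.0005],
    [0, 0.0014, 0.0011],
    [0, 0.002, 0.0015],
  ],
  twist=[
    [-0.009, 0, 0],
    [-0.018, 0, 0],
    [-0.027, 0, 0],
  ],
  grip=[0.075, 0.075, 0.075],
)

```text
t: 24.55
eef_pos: [499.8, -37.7, 35.9]
tcp_rot: [-127.3, 0.0, 11.2]
contact_force: [-1.4, 0.3, 5.0]
finger_gap: 75.3
```

```bash
python3 -c "
from plan import *
st()
theta('pics/zg_side.png')
"
```

```text
t 24.55 p [499.8 -37.7  35.9] rpy [-127.3    0.    11.2] q [ 29.   44.4  -7.  103.  -38.8  72.1 -30.6] F [-1.4  0.3  5. ] gap 75.3
err p [-0.2  0.7  1.4] rot 0.2 a,z,l [-42.3  35.9 -40.1]
theta -4.2 1469 [ -47.   52. -116.] [47. 64. 30.]
```

Run:
```python
from plan import *
p,R=getcmd(); b=p+zz*1.5
rows([(b,R)]+[(b-n*k,R) for k in (1.5,3,4.5,6)])
```

```text
dp [[0.0, -0.0012, -0.0009], [0.0, -0.0003, -0.0021], [0.0, 0.0006, -0.0033], [0.0, 0.0016, -0.0045], [0.0, 0.0025, -0.0057]]
tw [[0.0, 0.0, 0.0], [0.0, 0.0, 0.0], [0.0, 0.0, 0.0], [0.0, 0.0, 0.0], [0.0, 0.0, 0.0]]
```

Call:
arm_command(
  delta_pos=[
    [0, -0.0012, -0.0009],
    [0, -0.0003, -0.0021],
    [0, 0.0006, -0.0033],
    [0, 0.0016, -0.0045],
    [0, 0.0025, -0.0057],
  ],
  twist=[
    [0, 0, 0],
    [0, 0, 0],
    [0, 0, 0],
    [0, 0, 0],
    [0, 0, 0],
  ],
  grip=[0.075, 0.075, 0.075, 0.075, 0.075],
)

```text
t: 25.07
eef_pos: [501.6, -44.7, 36.1]
tcp_rot: [-127.5, -0.0, 11.1]
contact_force: [-0.1, 0.5, 0.8]
finger_gap: 74.9
```

```bash
python3 -c "
from plan import *
st()
theta('pics/zh_side.png')
"
```

```text
t 25.07 p [501.6 -44.7  36.1] rpy [-127.5   -0.    11.1] q [ 29.3  44.5  -6.8 102.4 -38.4  72.5 -30.6] F [-0.1  0.5  0.8] gap 74.9
err p [ 0.4 -0.4  0.1] rot 0.0 a,z,l [-49.5  36.1 -39.7]
theta -0.1 1430 [ -51.   52. -116.] [43. 58. 34.]
```

View pics/zh_side.png

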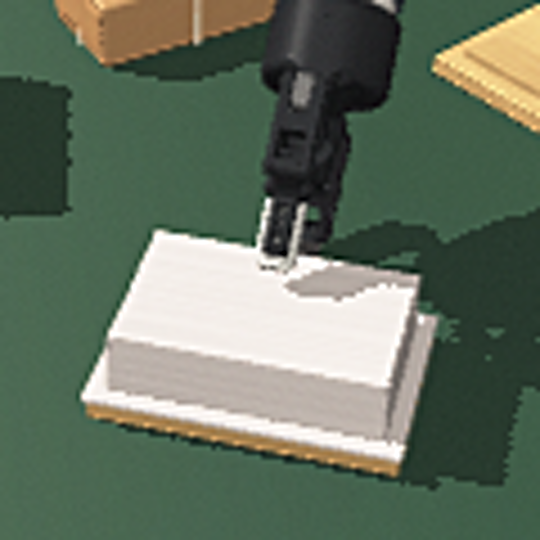

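The board lies flat (−0.1°). Backing out along the finger axis.

Call:
arm_command(
  delta_pos=[
    [0, 0, -0.008],
    [0, 0, -0.02],
    [0, 0, -0.04],
    [0, 0, -0.07],
    [0, 0, -0.1],
  ],
  twist=[
    [0, 0, 0],
    [0, 0, 0],
    [0, 0, 0],
    [0, 0, 0],
    [0, 0, 0],
  ],
  grip=[0.075, 0.075, 0.075, 0.075, 0.075],
)

```text
t: 25.58
eef_pos: [516.4, -123.8, 98.0]
tcp_rot: [-127.5, 0.0, 11.1]
contact_force: [0.6, -0.3, 0.2]
finger_gap: 75.0
```

```bash
python3 -c "
from plan import *
apply([0,0,-.1],[0,0,0]); st()
theta('pics/zi_side.png')
for nm in ['scene','wrist']:
    s=bot.snapshot(nm); cv2.imwrite('pics/zi_%s.png'%nm,s['frame'])
    P,uv=pts(s); A=(P-W(0,0))@np.stack([n,zz,u],1)
    for lo,hi in ((48,60),(12,22)):
        m=(A[:,1]>lo)&(A[:,1]<hi)&(A[:,0]>-80)&(A[:,0]<75)&(abs(A[:,2]+40)<110)
        if m.sum()>50:
            r=cv2.minAreaRect(P[m,:2].astype(np.float32)); print(nm,lo,m.sum(),np.round(r[0],1),np.round(r[1],1),round(r[2],1),np.median(A[m,1]).round(1))
    if nm=='scene':
        for k in ['spare_board','spare_mould','pack_a','paste_jar','spatula','board_mid','mould_mid']:
            for r in bot.masks_of(s,k)[:2]:
                Q,_=pts(s,r['mask']); print(k,round(r['score'],2),r['pixel'],np.median(Q,0).round())
"
```

```text
t 25.58 p [ 516.4 -123.8   98. ] rpy [-127.5    0.    11.1] q [ 32.6  42.5  -4.1  95.2 -35.1  83.  -32.6] F [ 0.6 -0.3  0.2] gap 75.0
err p [-0.1 -1.6  1. ] rot 0.0 a,z,l [-130.    98.   -40.4]
theta -0.2 1465 [ -50.   52. -116.] [45. 58. 33.]
scene 48 1501 [493.4  -1.8] [157.1  94.7] 11.4 52.2
scene 12 544 [494.4  -2.1] [177.  118.6] 10.9 15.3
spare_board 0.91 [145.0, 153.5] [ 467. -363.   16.]
spare_board 0.52 [107.7, 220.5] [ 729. -303.   48.]
spare_mould 0.94 [414.9, 199.7] [417. 394.  14.]
spare_mould 0.27 [377.6, 271.2] [663. 326.   2.]
pack_a 0.88 [176.8, 263.8] [ 803. -114.   47.]
pack_a 0.8 [111.4, 220.1] [ 729. -303.   48.]
paste_jar 0.62 [276.6, 292.6] [825. 118.  99.]
spatula 0.97 [379.0, 267.3] [659. 326.   2.]
board_mid 0.88 [338.5, 164.5] [345. 179.  18.]
board_mid 0.6 [265.9, 213.0] [574.  36.   4.]
mould_mid 0.9 [258.0, 186.8] [520.   5.  51.]
wrist 48 13189 [494.1  -4.3] [152.3  97.5] 11.0 55.5
wrist 12 5900 [494.1  -4.8] [174.5 121.2] 11.0 18.4
```

View pics/zi_scene.png

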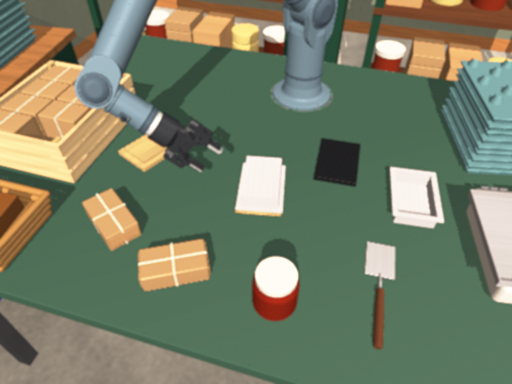

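View pics/zi_side.png

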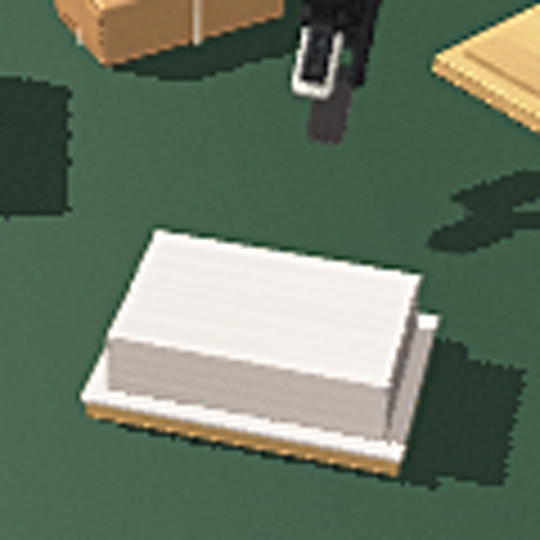

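View pics/zi_wrist.png

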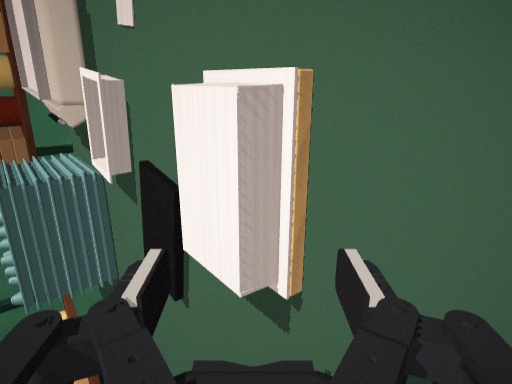

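```bash
python3 -c "
from plan import *
s=bot.snapshot('side'); a=cv2.imread('pics/a_side.png'); d=cv2.absdiff(a,s['frame']).max(2)
for nm,(x0,y0,x1,y1) in dict(spare_board=(310,125,390,172),spare_mould=(160,300,285,384),black=(262,250,368,325),jar=(120,160,175,220),spat=(65,245,185,308),packb=(183,130,222,178)).items():
    print(nm,(d[y0:y1,x0:x1]>40).mean().round(3))
st()
"
```

```text
spare_board 0.038
spare_mould 0.0
black 0.0
jar 0.0
spat 0.0
packb 0.0
t 26.18 p [ 516.1 -121.3   96.6] rpy [-1.274e+02  1.000e-01  1.120e+01] q [ 32.5  42.5  -4.2  95.4 -35.2  82.8 -32.6] F [-0.4  0.4  0.1] gap 75.1
err p [-0.4  0.9 -0.3] rot 0.1 a,z,l [-127.5   96.6  -40.2]
```

```bash
python3 -c "
from bench import bot
print(bot.job_done())"
```

```text
the job is handed in; nothing more can be done
None
```

I turned the pair over together and handed the job in at about 26 s. The board now lies flat on the counter with the mould upside down on it.

**How it went:** I clamped the flange and plate from the left long side and tipped the pair to about 72°. From there I rolled it to 90°, carried it a little to the left, and rolled it on about the board's back edge. I then laid it down on the lower finger alone. My first try at the last few degrees put the finger on the counter at about 17 N, with the pair still tilted 7°. I lifted it back to 17°, opened the jaws wide and lowered it again. Only the last 4° or so was not fully carried: the board edge slid about 8 mm down the fingertip, and the last 5–6 mm was probably a small free drop.

**Last checks:**
- **Flatness:** the tilt measured −0.2°.
- **Seating:** the foot is at the pair's full closed height (about 54 mm) and the flange sits flush on the plate. I could not see inside, so that the sugar block is still in place is inferred.
- **Contact:** the gripper was clear, with the force reading near zero.
- **Other objects:** in before/after side pictures the spare mould, black board, jar, spatula and one pack had not changed. The other pack was checked by its position in the scene picture only.
- **Disagreement:** the spare board's picture region differed by 4%. The scene camera placed it differently as well, but with the arm partly in front of it. I take both as the arm and its shadow, not a move.

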